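# Clear the chalk off the slate table

### The job

First swing the slate stand's folding leg out until it hits its stop, then carry the chalk tray over the open box and tip it so that its chalks slide off into the box, and after that park the empty tray level on the stand, resting on the ledge and centred over the leg. Pick up the chalks lying on the table too, at any time, so that every chalk ends in the box, and leave the jar, chalk holder, eraser and mug where they are.

Things in the scene. Friction and masses are not known exactly. Their poses are not given: they have to be found in the camera images.
- leg (a joint): angle (rad) of the stand's folding pine leg about its upright hinge: 0 = folded along the ledge, 1.57 = fully out at its stop, square to the ledge. Stays where left; under 2 N at its end moves it. An upright board, 20 mm thick, top 75 mm above the table. Starts at 0.4 to 0.9, leaving 40 mm or more between its free end and the ledge, where closed fingers can go in to push it out.
- leg_hinge (a point): axis of the leg's hinge, at the height of the leg's top (75 mm). Axes are the stand's: -x away from the slate (where the leg points when fully out), y along the ledge, z up. At angle q the leg runs from the hinge along (-sin q, -cos q) in these x, y axes and moves towards (-cos q, sin q).
- leg_end (a point): middle of the leg's top edge at its free end, 125 mm from the hinge axis, 75 mm above the table.
- stand_park (a point): where the middle of the empty tray belongs: on the line of the swung-out leg, 44 mm in front of the ledge's front edge, at support height (75 mm). Axes as leg_hinge. The stand is fixed: a pine ledge 240 (y) x 35 mm, top at 75 mm, level with the leg's top; a black slate in a pine frame slopes up at 40 degrees from the ledge's rear edge to 195 mm height.
- tray_bar (a point): centre of the steel tray's carrying bar: 14 x 14 mm in section, 142 mm along the tray's y, over the tray's middle, 90 mm above its underside. Axes are the tray's, z up. Tray 160 (x) x 130 mm, about 350 g, open at its -x end, 26 mm walls on the other three sides, floor 5 mm, smooth: chalks slide at a tip of 16 to 23 degrees. Grip across the bar's x.
- tray_lip (a point): middle of the tray's open (-x) edge, on its inner floor: 80 mm along -x and 85 mm below the bar's centre.
- box: open plywood chalk box fixed to the table; outside 190 (x) x 200 (y) x 75 mm high, walls and floor 7 mm; origin at the centre of its underside, z up.
- traychalk0_mid (a point): centre of a chunky white chalk stick, 70 (its x) x 24 x 24 mm, 60 g, that starts on the tray, side by side with the others along the tray's x.
- traychalk1_mid (a point): centre of a chunky white chalk stick, 70 (its x) x 24 x 24 mm, 60 g, that starts on the tray, side by side with the others along the tray's x. May be absent.
- traychalk2_mid (a point): centre of a chunky white chalk stick, 70 (its x) x 24 x 24 mm, 60 g, that starts on the tray, side by side with the others along the tray's x. May be absent.
- traychalk3_mid (a point): centre of a chunky white chalk stick, 70 (its x) x 24 x 24 mm, 60 g, that starts on the tray, side by side with the others along the tray's x. May be absent.
- stray0_mid (a point): centre of a like chalk stick (70 along its x, 24 x 24 mm, 60 g) that starts lying on the table between the robot and the other things. May be absent.
- stray1_mid (a point): centre of a like chalk stick (70 along its x, 24 x 24 mm, 60 g) that starts lying on the table between the robot and the other things. May be absent.
- stray2_mid (a point): centre of a like chalk stick (70 along its x, 24 x 24 mm, 60 g) that starts lying on the table between the robot and the other things. May be absent.
- stray3_mid (a point): centre of a like chalk stick (70 along its x, 24 x 24 mm, 60 g) that starts lying on the table between the robot and the other things. May be absent.
- jar: clear glass jar with a steel screw lid, 84 mm diameter, 110 mm high, a bystander; origin at the centre of its underside.
- holder: green chalk holder, 114 mm long, 14 mm thick, a bystander; origin at the centre of its underside.
- eraser: felt eraser with wooden back, 120 x 50 x 38 mm, a bystander; origin at the centre of its underside.
- mug: white mug, 80 mm diameter, 90 mm high, a bystander; origin at the centre of its underside.
Not all that is in view belongs to the job. Leave any orange or red look-alike of the part that bears stray0_mid alone.

How it is judged:
By the outcome, as a careful person would: the job done as asked, in the order asked, and still so for the second after the job is handed in, with the robot touching nothing.
Of traychalk1, traychalk2, traychalk3 only 1 to 3 are there at a start; the rules pass over those that are not, and their reading is None.
Of stray0, stray1, stray2, stray3 only 3 to 4 are there at a start; the rules pass over those that are not, and their reading is None.
At some moment in a run one of stray0, stray1, stray2, stray3 may be knocked a few centimetres aside while the robot is not near it.
It also fails if it takes over 208 s, if anything falls off the work surface, if the arm or the gripper's body presses on something with over 40 N, if the wrist force passes 120 N, or if a joint passes its speed limit or range.

### The arm

A 6-joint arm with a two-finger parallel gripper is mounted at the origin on the work surface. World frame = base frame: x ahead of the robot, y to its left, z up, the work surface at z = 0. Lengths are in mm, angles in rad, forces in N, time in s.
With the tool pointing down it reaches from about 350 to 875 mm from the base axis. Payload 4.2 kg.
Tool frame: the origin (TCP) lies between the finger pads; the fingertips stand 17 mm ahead of it and the grasp point (between the pads) lies 2 mm behind it (nose_length is the distance from the TCP to the fingertips, in mm); z points along the fingers, y is the direction in which the jaws open and shut (so a half turn about z gives the same grasp; the last joint's range is limited). The gripper opens to 85 mm and grips with 20 to 120 N. Pads are 22 mm wide; open, the fingers measure 114 mm over their backs; the gripper's body (76 mm by 85 mm) begins 54 mm behind the grasp point. The pads swing forward as they close: fully open they stand 13 mm farther back than shut.
Start: joints at [-0.936, 0.385, 0.008, 0, -1.194, -0.259], TCP at [229.399, -581.356, 248.312] pointing down, gripper open.
Joint ranges: [-3.14, 3.14], [-1.21, 2.06], [-1.07, 1.41], [-3.16, 2.05], [-2.99, -0.16], [-3.1, 3.1]. Speed limits (rad/s): [2.79, 2.79, 3.14, 3.14, 3.14, 3.14].

### API

Orientations are given as a unit quaternion [x, y, z, w].
In Python, from bench import * gives the robot as it stands.
- The arm moves only by the tool jog_arm, never from a script. Its argument "increments" is a list of rows, each a list of 4 numbers: the shift along the tool's x, y, z in m, then the turn about the tool's z in degrees. A call has 1 to 10 rows; each row is the pose to reach, as a shift and turn from the pose measured when the call began, along the tool's axes at that moment; what a row does not reach only later rows make up. A row lasts 1/8 s, in which the tool goes at most 62.5 mm and 10.7 degrees, less where a joint would pass 70% of its speed; a pose out of reach is approached as far as the arm can. A call with a gripper value outside its range is refused whole. "hand" is the gripper's target within -1 to 1 (fully open at 1, half-way at 0, shut at -1), set as the call begins (left out, the last holds). The fingers move at their own pace and stop on an object; the grip force is fixed at half the most. Time passes only in rows, so rows that repeat a pose let the fingers close. It gives the time, the measured TCP pose, the force and the opening at its end, in the units of the state.
- read_state(): the state, without advancing time (a new reading comes with each control period).
- get_image(name): name is "scene" or "top" or "wrist"; returns the picture (480x640x3 uint8, red, green, blue); there is no depth.
- calibration(name): a dict with "fx", "fy", "cx", "cy" (pixels), "position" and "rotation" of the camera in the world; the wrist camera has in their place "hand_eye" (4x4, takes a point from camera to tool coordinates, whose origin is the TCP and whose axes are the flange's). Camera axes: x right, y up, looking along -z (the intrinsics and any distortion apply to the point x, -y, -z); pixel columns grow to the right and rows downward; lengths in mm; the calibration is good to about 2 mm. The wrist camera is an equidistant fisheye: a pixel r from the principal point sees the ray r / f radians off the axis. A picture is of the moment at which its call begins: read the wrist's pose just before it. calibration takes no time and is no camera call.
- job_done(): hands the job in, once; it reports no verdict.
The state is a dict: "clock": time; "joints": joint angles; "joint_vel": joint speeds; "joint_efforts": joint torques, N m; "position": TCP position; "ee_rot": TCP orientation; "contact_force": force on the tool from outside, world axes, zero at the start; "wrist_torque": the same for the moment, N m; "gripper_width": finger opening in mm.
Only numpy, scipy, OpenCV 4.12 (cv2) and the standard library are available. Lean on these libraries where they do the work, as an engineer would, in place of code of your own. Each camera call takes 0.05 s, during which the arm holds its last target.

## Working session

There is one attempt and no reset: what is moved stays moved. The work goes in short steps, Python scripts to look and compute and a tool call to move; the robot and the scene stay as the last step left them, time stands still between calls to the robot, and variables do not carry over. Pictures are saved under pics/ and viewed, and the job is handed in when it is done.

Besides the shell and the picture viewer there is one more tool, called after ">>>" as a command line: name --pt "numbers of a row" for each row, then --argument value for the rest. jog_arm: Moves the arm, as the interface text tells. Its arguments: {"type":"object","properties":{"increments":{"type":"array"},"hand":{"type":"number"}},"required":["increments"]}

```bash
ls; mkdir -p pics; python3 - <<'E'
from bench import *
import cv2
s=read_state();print(s)
for n in("scene","top","wrist"):
    c=calibration(n);print(n,c)
    cv2.imwrite(f"pics/a_{n}.png",get_image(n)[:,:,::-1])
E
```

```text
pics
{'clock': 0.0, 'joints': array([-9.36421769e-01,  3.85545061e-01,  6.59441416e-03, -4.98715831e-04,
       -1.19396821e+00, -2.58624662e-01]), 'joint_vel': array([ 0.00094793, -0.00027489,  0.00099421, -0.00049788,  0.00091408,
        0.00014927]), 'joint_efforts': array([ 6.40373855e-04, -3.92287588e+01,  1.88405997e+01,  4.18629169e+00,
       -4.65817851e-03,  1.05122029e-05]), 'position': array([ 229.18532304, -580.86822579,  247.21621727]), 'ee_rot': array([-1.86681165e-01,  9.82419952e-01,  1.05729946e-03, -2.49221571e-04]), 'contact_force': array([ 0.62678255,  0.62070345, -0.20252729]), 'wrist_torque': array([0.06896451, 0.01496276, 0.03630276]), 'gripper_width': 85.45256297069614}
scene {'fx': 450.10564948477725, 'fy': 450.10564948477725, 'cx': 316.891327736965, 'cy': 237.6481468576618, 'position': array([ 992.94675043, -706.76786967,  876.05935119]), 'rotation': array([0.35152769, 0.12201621, 0.28828518, 0.88228792])}
top {'fx': 513.189092996518, 'fy': 513.189092996518, 'cx': 319.12886632235666, 'cy': 237.50418562296957, 'position': array([ 262.51290368,  -92.8707015 , 1493.63188863]), 'rotation': array([ 0.07320622, -0.06835118, -0.68093124,  0.72546648])}
wrist {'fx': 371.64829954431775, 'fy': 371.64829954431775, 'cx': 317.8845288873463, 'cy': 241.39668641596086, 'hand_eye': array([[-1.07520763e-03,  9.56387196e-01,  2.92099940e-01,
         7.43133673e+01],
       [ 9.99999301e-01,  8.84865659e-04,  7.83747808e-04,
         4.78443195e-01],
       [ 4.91097162e-04,  2.92100579e-01, -9.56387479e-01,
        -1.26112355e+02],
       [ 0.00000000e+00,  0.00000000e+00,  0.00000000e+00,
         1.00000000e+00]])}
```

View pics/a_scene.png

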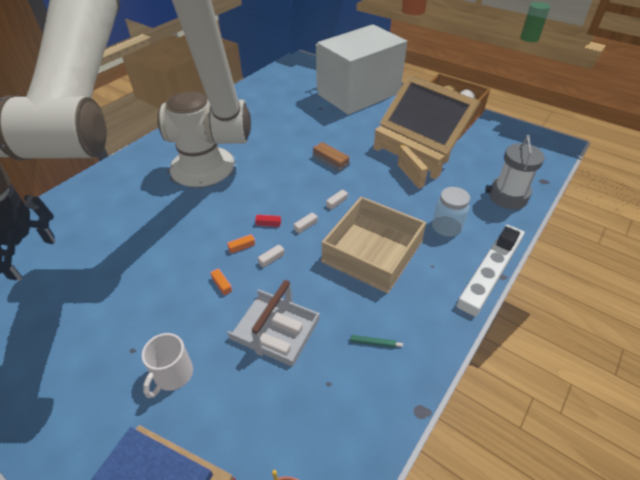

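View pics/a_top.png

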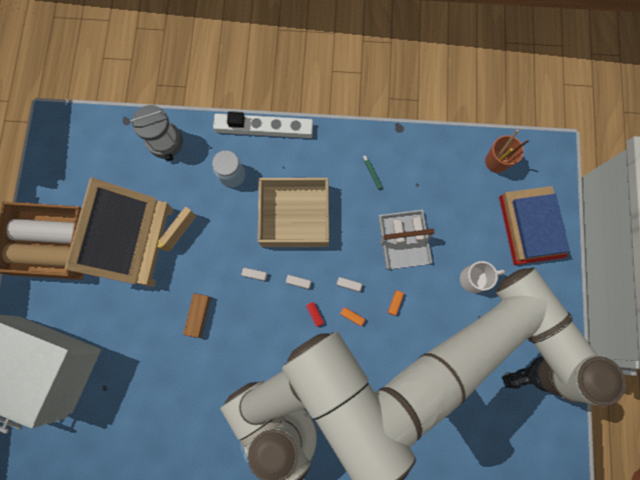

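View pics/a_wrist.png

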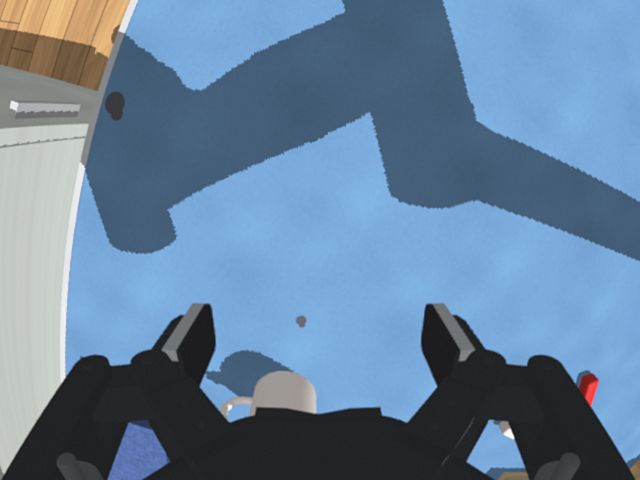

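```bash
cat > h.py <<'E'
from bench import *
import numpy as np, cv2
from scipy.spatial.transform import Rotation as R
def cam(n,st=None):
    c=calibration(n)
    if n=="wrist":
        st=st or read_state()
        T=np.eye(4);T[:3,:3]=R.from_quat(st["ee_rot"]).as_matrix();T[:3,3]=st["position"]
        M=T@c["hand_eye"];return c,M[:3,:3],M[:3,3]
    return c,R.from_quat(c["rotation"]).as_matrix(),np.array(c["position"])
def ray(n,uv,st=None):
    c,Rm,p=cam(n,st)
    x=(uv[0]-c["cx"])/c["fx"];y=(uv[1]-c["cy"])/c["fy"]
    if n=="wrist":
        r=np.hypot(x,y);k=np.sin(r)/r if r>1e-9 else 1
        d=np.array([x*k,-y*k,-np.cos(r)])
    else: d=np.array([x,-y,-1.])
    return p,Rm@d
def onz(n,uv,z,st=None):
    p,d=ray(n,uv,st);return p+d*(z-p[2])/d[2]
def proj(n,P,st=None):
    c,Rm,p=cam(n,st);q=Rm.T@(np.asarray(P,float)-p);v=np.array([q[0],-q[1]]);w=-q[2]
    if n=="wrist":
        r=np.hypot(*v);th=np.arctan2(r,w);v=v/r*th
    else: v=v/w
    return np.array([c["cx"]+c["fx"]*v[0],c["cy"]+c["fy"]*v[1]])
def blobs(m,mn=30):
    cs,_=cv2.findContours(m.astype(np.uint8),cv2.RETR_EXTERNAL,cv2.CHAIN_APPROX_NONE)
    return [(cv2.minAreaRect(c),cv2.contourArea(c)) for c in cs if cv2.contourArea(c)>mn]
E
python3 - <<'E'
import cv2
a=cv2.imread("pics/a_top.png")
cv2.imwrite("pics/b1.png",cv2.resize(a[180:310,230:450],None,fx=3.6,fy=3.6,interpolation=cv2.INTER_CUBIC))
cv2.imwrite("pics/b2.png",cv2.resize(a[160:300,60:230],None,fx=4,fy=4,interpolation=cv2.INTER_CUBIC))
a=cv2.imread("pics/a_scene.png")
cv2.imwrite("pics/b3.png",cv2.resize(a[180:370,200:440],None,fx=3.1,fy=3.1,interpolation=cv2.INTER_CUBIC))
cv2.imwrite("pics/b4.png",cv2.resize(a[70:220,340:540],None,fx=4,fy=4,interpolation=cv2.INTER_CUBIC))
E
```

```text
(no output)
```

View pics/b1.png

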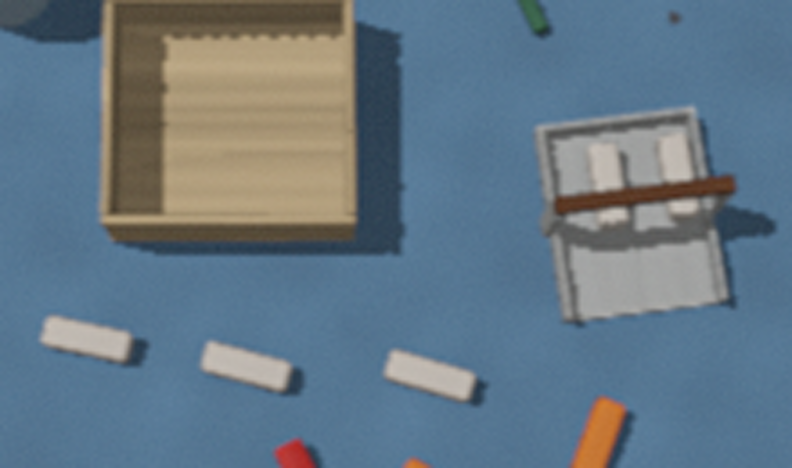

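View pics/b2.png

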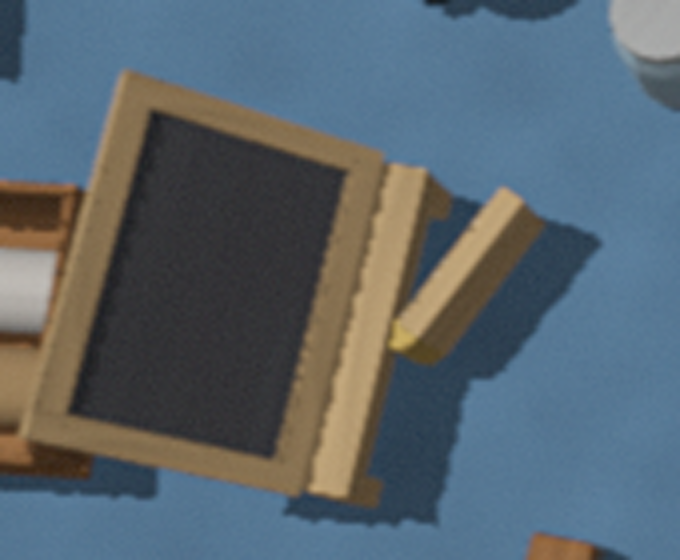

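View pics/b3.png

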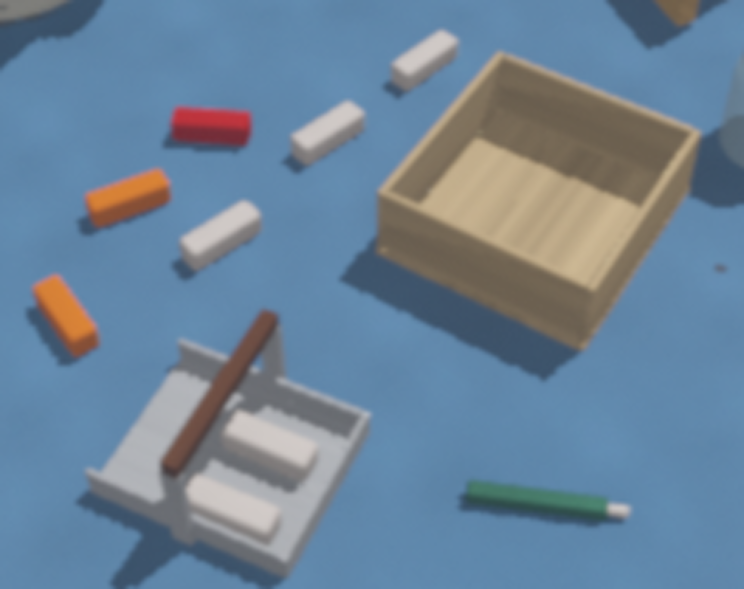

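View pics/b4.png

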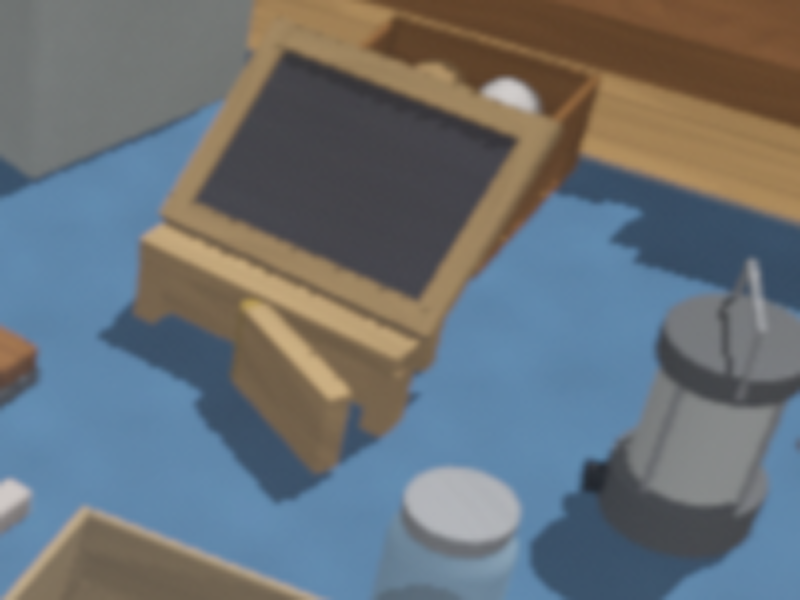

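```bash
python3 - <<'E'
from h import *
np.set_printoptions(precision=1,suppress=True)
b1=lambda x,y:(230+(x+.5)/3.6-.5,180+(y+.5)/3.6-.5)
b2=lambda x,y:(60+(x+.5)/4-.5,160+(y+.5)/4-.5)
for nm,f,x,y,z in [("barL",b1,557,205,97),("barR",b1,735,184,97),("tray c cl",b1,540,127,31),("cr",b1,693,109,31),("lipR",b1,731,300,15),("lipL",b1,571,321,15),
 ("boxNL",b1,104,218,75),("boxNR",b1,356,220,75),("boxFR",b1,352,0,75),
 ("legF1",b2,503,188,75),("legF2",b2,530,208,75),("legH1",b2,393,322,75),("legH2",b2,415,340,75),
 ("ledgeF1",b2,428,170,75),("ledgeF2",b2,350,498,75),("ledgeR1",b2,385,163,75),("ledgeR2",b2,310,490,75)]:
    print(nm,onz("top",f(x,y),z))
print("c sc", [onz("top",(u,v),75) for u,v in [(259.5,180),(328,179)]])
im=get_image("top")
hsv=cv2.cvtColor(im,cv2.COLOR_RGB2HSV)
m=(hsv[...,1]<50)&(hsv[...,2]>170); m[:255]=0;m[300:]=0;m[:,450:]=0
for (c,s,a),ar in blobs(m):
    bp=cv2.boxPoints((c,s,a));w=np.array([onz("top",p,24)[:2] for p in bp])
    e=[w[1]-w[0],w[2]-w[1]];e=max(e,key=np.linalg.norm)
    print(c,s,onz("top",c,24),np.degrees(np.arctan2(e[1],e[0])),np.linalg.norm(e))
E
```

```text
barL [ 560.  -254.8   97. ]
barR [ 585.3 -391.6   97. ]
tray c cl [ 638.1 -246.2   31. ]
cr [ 661.1 -370.3   31. ]
lipR [ 508.  -407.7   15. ]
lipL [ 482.7 -279.3   15. ]
boxNL [531.9  96.1  75. ]
boxNR [ 542.8 -100.9   75. ]
boxFR [722.1 -86.9  75. ]
legF1 [616.1 313.1  75. ]
legF2 [602.7 292.2  75. ]
legH1 [514.2 379.2  75. ]
legH2 [502.3 362.2  75. ]
ledgeF1 [625.9 368.2  75. ]
ledgeF2 [388.8 393.3  75. ]
ledgeR1 [629.1 399.6  75. ]
ledgeR2 [392.5 421.7  75. ]
c sc [array([708.6, 108.7,  75. ]), array([724.1, -88.5,  75. ])]
(348.7452697753906, 283.6414794921875) (22.939210891723633, 7.1427483558654785) [ 431.3 -166.6   24. ] -102.42334189421999 65.72782148698747
(297.7647399902344, 280.9411926269531) (22.79834747314453, 7.276068687438965) [429.8 -20.   24. ] -100.44376668367053 65.7323599404089
(253.248779296875, 273.3390197753906) (22.55929946899414, 7.123989582061768) [443.6 109.6  24. ] -98.4918387045722 65.4627159630964
```

```bash
cat >> h.py <<'E'
def yaw(st=None):
    st=st or read_state();y=R.from_quat(st["ee_rot"]).as_matrix()[:,1];return np.degrees(np.arctan2(y[1],y[0]))
def plan(xyz,jaw=None):
    st=read_state();Rm=R.from_quat(st["ee_rot"]).as_matrix()
    d=Rm.T@(np.array(xyz,float)-st["position"])/1000
    t=0
    if jaw is not None:
        t=-((jaw-yaw(st)+90)%180-90)
    print("t=%.2f pos"%st["clock"],st["position"].round(1),"jaw %.1f"%yaw(st),"j6 %.2f"%st["joints"][5],"F",st["contact_force"].round(1),"w %.1f"%st["gripper_width"])
    print("inc",d.round(4).tolist(),"turn %.1f"%t,"dist %.0f"%(np.linalg.norm(d)*1000))
    return d,t
def snap(n,f,box=None,k=1):
    st=read_state();im=get_image(n)[:,:,::-1]
    cv2.imwrite("pics/raw_"+f,im)
    if box: u0,v0,u1,v1=box;im=cv2.resize(im[v0:v1,u0:u1],None,fx=k,fy=k,interpolation=cv2.INTER_CUBIC)
    cv2.imwrite("pics/"+f,im);return st
E
python3 -c "
from h import *
plan((600,300,250),84)"
```

```text
t=0.20 pos [ 229.3 -581.1  247.6] jaw 111.5 j6 -0.26 F [-0.6  0.3 -0.7] w 85.6
inc [-0.6682, 0.6836, -0.0015] turn 27.5 dist 956
```

>>> jog_arm --pt "-0.045 0.046 0 3" --pt "-0.09 0.092 0 6" --pt "-0.134 0.137 0 9" --pt "-0.178 0.182 0 12" --pt "-0.222 0.227 0 15" --pt "-0.266 0.272 0 18" --pt "-0.31 0.317 0 21" --pt "-0.354 0.362 0 24" --pt "-0.398 0.407 0 27" --pt "-0.43 0.44 0 27.5" --hand -1

```text
clock: 1.45
position: [468.3, -11.7, 248.4]
ee_rot: [0.052, 0.999, 0.001, -0.0]
contact_force: [0.8, -1.1, -0.8]
gripper_width: -0.0
```

```bash
python3 -c "
from h import *
plan((600,300,250),84)"
```

```text
t=1.45 pos [468.3 -11.7 248.4] jaw 84.1 j6 -2.00 F [ 0.8 -1.1 -0.8] w -0.0
inc [-0.0988, 0.3237, -0.0012] turn 0.1 dist 338
```

>>> jog_arm --pt "-0.018 0.058 0 0" --pt "-0.036 0.118 0 0" --pt "-0.054 0.178 0 0" --pt "-0.072 0.238 0 0" --pt "-0.09 0.298 0 0" --pt "-0.099 0.324 0 0" --pt "-0.099 0.324 0 0" --pt "-0.099 0.324 0 0"

```text
clock: 2.45
position: [599.9, 299.8, 248.4]
ee_rot: [0.052, 0.999, 0.0, -0.0]
contact_force: [-0.0, 0.4, 0.1]
gripper_width: 0.0
```

```bash
python3 -c "
from h import *
plan((618,341,100),84)
st=snap('wrist','c1.png');np.save('c1.npy',np.r_[st['position'],st['ee_rot']])
for P in [(616,313,75),(603,292,75),(514,379,75),(626,368,75),(389,393,75)]: print(proj('wrist',P,st).round())"
```

```text
t=2.45 pos [599.9 299.8 248.4] jaw 84.1 j6 -2.38 F [-0.   0.4  0.1] w 0.0
inc [-0.0139, 0.0427, 0.1484] turn 0.1 dist 155
[335. 239.]
[308. 227.]
[404. 110.]
[400. 244.]
[403. -32.]
```

View pics/c1.png

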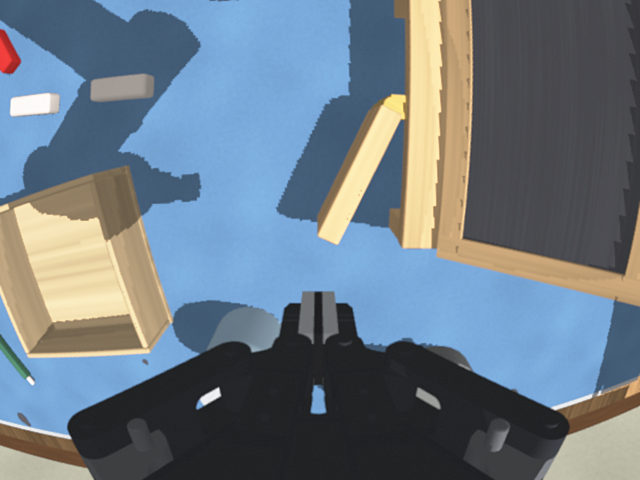

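```bash
python3 -c "
from h import *
v=np.load('c1.npy');st=dict(position=v[:3],ee_rot=v[3:])
for p in [(318,233),(342,243),(384,97),(407,110),(403,246),(409,20),(437,247)]: print(p,onz('wrist',p,75,st).round(1))
plan((618,341,248),174)"
```

```text
(318, 233) [609.3 299.3  75. ]
(342, 243) [620.2 318.6  75. ]
(384, 97) [502.4 363.5  75. ]
(407, 110) [514.1 381.4  75. ]
(403, 246) [628.4 370.9  75. ]
(409, 20) [437.7 391.6  75. ]
(437, 247) [632.7 401.8  75. ]
t=2.50 pos [599.9 299.5 248.8] jaw 84.0 j6 -2.38 F [ 0.2  0.  -0.3] w -0.1
inc [-0.0137, 0.0432, 0.0009] turn -90.0 dist 45
```

>>> jog_arm --pt "-0.015 0.046 0 -10" --pt "-0.015 0.046 0 -20" --pt "-0.015 0.046 0 -30" --pt "-0.015 0.046 0 -40" --pt "-0.015 0.046 0 -50" --pt "-0.015 0.046 0 -60" --pt "-0.015 0.046 0 -70" --pt "-0.015 0.046 0 -80" --pt "-0.015 0.046 0 -90" --pt "-0.015 0.046 0 -90"

```text
clock: 3.75
position: [619.5, 342.5, 249.6]
ee_rot: [-0.668, 0.744, 0.001, 0.0]
contact_force: [-0.1, -0.5, 0.5]
gripper_width: -0.1
```

```bash
python3 -c "
from h import *
plan((620,345,47),174)
st=snap('wrist','c2.png');np.save('c2.npy',np.r_[st['position'],st['ee_rot']])"
```

```text
t=3.75 pos [619.5 342.5 249.6] jaw 173.9 j6 -0.84 F [-0.1 -0.5  0.5] w -0.1
inc [-0.0022, -0.0003, 0.2026] turn -0.1 dist 203
```

View pics/c2.png

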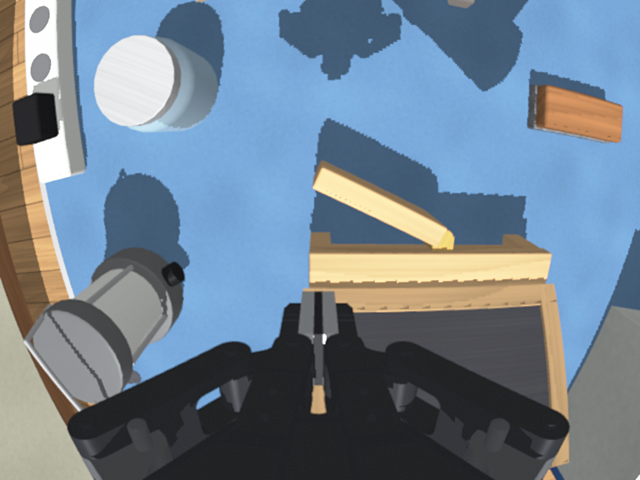

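```bash
python3 -c "
from h import *
v=np.load('c2.npy');st=dict(position=v[:3],ee_rot=v[3:])
for p in [(314,187),(324,163),(434,249),(310,252),(550,253),(310,283)]: print(p,onz('wrist',p,75,st).round(1))
print(proj('wrist',(620,345,75),st), proj('wrist',(620,345,30),st))"
```

```text
(314, 187) [619.6 313.9  75. ]
(324, 163) [609.5 295.2  75. ]
(434, 249) [520.6 378.4  75. ]
(310, 252) [629.2 369.1  75. ]
(550, 253) [394.9 397.   75. ]
(310, 283) [632.5 397.7  75. ]
[317.67373205 223.70035567] [317.70820157 212.02566286]
```

>>> jog_arm --pt "-0.001 0 0.05 0" --pt "-0.001 0 0.1 0" --pt "-0.001 0 0.13 0" --pt "-0.001 0 0.16 0" --pt "-0.001 0 0.18 0" --pt "-0.001 0 0.2 0" --pt "-0.001 0 0.202 0" --pt "-0.001 0 0.202 0"

```text
clock: 4.8
position: [620.1, 344.3, 48.2]
ee_rot: [-0.668, 0.744, 0.0, 0.001]
contact_force: [-0.4, -0.2, -0.2]
gripper_width: -0.4
```

```bash
python3 - <<'E'
from h import *
plan((620,345,47),174)
# leg sweep: finger centre contact path
h=np.array([506.,373.]);xs=np.array([.112,.9937]);ys=np.array([-.9937,.112])
st=read_state();Rm=R.from_quat(st["ee_rot"]).as_matrix()
for q in np.radians([30,45,60,75,90,95]):
    d=-np.sin(q)*xs-np.cos(q)*ys;n=-np.cos(q)*xs+np.sin(q)*ys
    p=h+100*d-22*n
    inc=Rm.T@(np.r_[p,47]-st["position"])/1000
    print(np.degrees(q).round(),p.round(1),inc.round(3))
E
```

```text
t=4.80 pos [620.1 344.3  48.2] jaw 173.8 j6 -0.84 F [-0.4 -0.2 -0.2] w -0.4
inc [-0.0007, 0.0002, 0.0012] turn -0.2 dist 1
30.0 [599.5 331.3] [0.015 0.019 0.001]
45.0 [585.5 308.5] [0.039 0.031 0.001]
60.0 [566.2 290.1] [0.06  0.048 0.001]
75.0 [542.7 277.4] [0.075 0.07  0.001]
90.0 [516.7 271.2] [0.084 0.095 0.001]
95.0 [507.7 270.6] [0.085 0.104 0.001]
```

>>> jog_arm --pt "0.012 0.01 0 0" --pt "0.02 0.019 0 0" --pt "0.03 0.025 0 0" --pt "0.039 0.031 0 0" --pt "0.05 0.039 0 0" --pt "0.06 0.048 0 0" --pt "0.068 0.059 0 0" --pt "0.075 0.07 0 0" --pt "0.079 0.079 0 0" --pt "0.081 0.086 0 0"

```text
clock: 6.05
position: [529.6, 274.6, 50.3]
ee_rot: [-0.669, 0.743, -0.001, 0.006]
contact_force: [12.8, -2.4, 6.2]
gripper_width: -0.1
```

```bash
python3 - <<'E'
from h import *
plan((507,271,48),174)
st=snap("wrist","c3.png");snap("top","c3t.png",(60,140,260,300),4)
E
```

```text
t=6.05 pos [529.6 274.6  50.3] jaw 174.0 j6 -0.86 F [12.8 -2.4  6.2] w -0.1
inc [0.006, 0.0221, 0.002] turn -0.0 dist 23
```

View pics/c3.png

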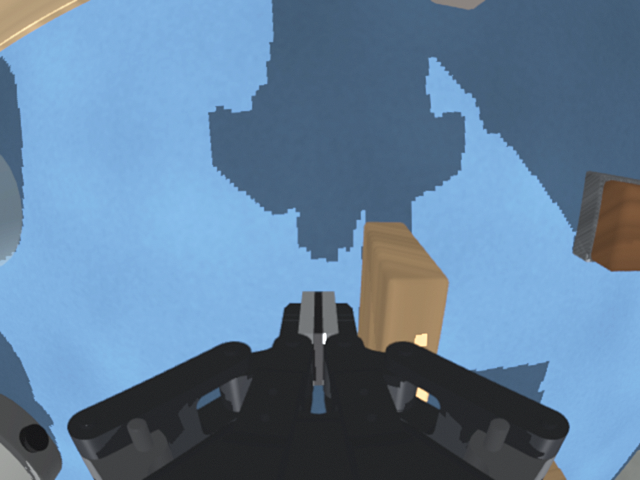

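View pics/c3t.png

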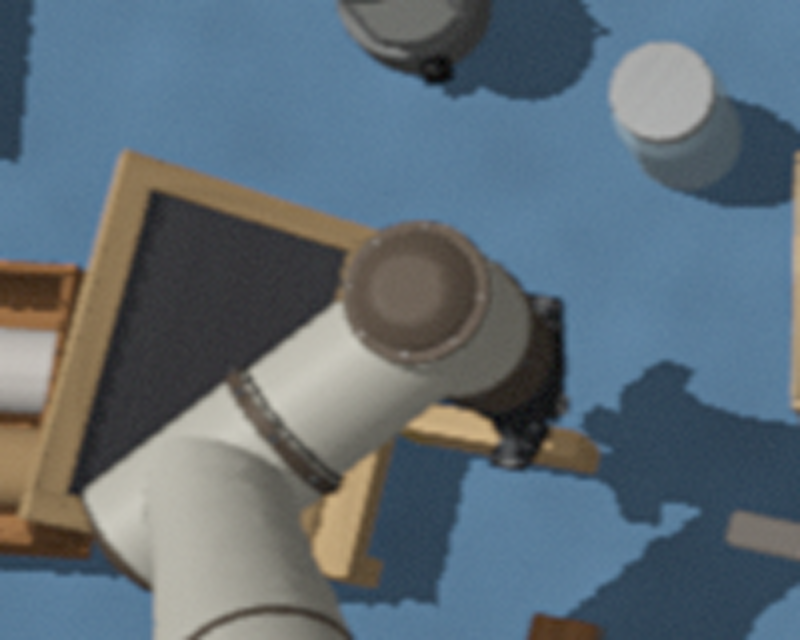

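>>> jog_arm --pt "0.0 -0.02 0 0" --pt "0.0 -0.04 0 0" --pt "0.02 -0.04 -0.05 0" --pt "0.03 -0.04 -0.1 0" --pt "0.04 -0.04 -0.15 0" --pt "0.05 -0.04 -0.2 0" --pt "0.05 -0.04 -0.24 0" --pt "0.05 -0.04 -0.24 0" --pt "0.05 -0.04 -0.24 0" --hand 1

```text
clock: 7.28
position: [560.4, 218.8, 289.2]
ee_rot: [-0.669, 0.744, -0.0, 0.004]
contact_force: [0.1, -0.2, -0.1]
gripper_width: 85.8
```

```bash
python3 - <<'E'
from h import *
plan((507,300,288),174)
st=snap("wrist","c4.png");np.save('c4.npy',np.r_[st['position'],st['ee_rot']])
E
```

```text
t=7.28 pos [560.4 218.8 289.2] jaw 173.9 j6 -0.75 F [ 0.1 -0.2 -0.1] w 85.8
inc [-0.0751, 0.0616, 0.0013] turn -0.1 dist 97
```

View pics/c4.png

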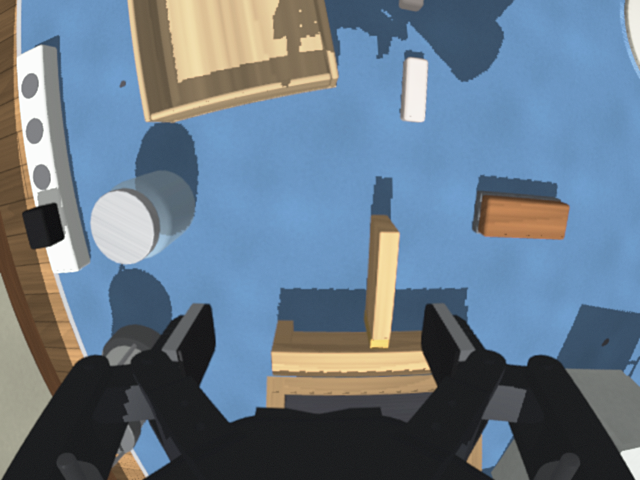

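```bash
python3 - <<'E'
from h import *
v=np.load('c4.npy');st=dict(position=v[:3],ee_rot=v[3:])
for p in [(374,230),(399,231),(368,347),(393,347),(274,348),(427,336),(272,371)]: print(p,onz('wrist',p,75,st).round(1))
plan((572.7,-323.2,280),10.5+0)
E
```

```text
(374, 230) [510.7 243.9  75. ]
(399, 231) [486.3 247.4  75. ]
(368, 347) [523.7 375.1  75. ]
(393, 347) [496.1 379.   75. ]
(274, 348) [625.8 365.8  75. ]
(427, 336) [457.6 370.4  75. ]
(272, 371) [633.4 397.3  75. ]
t=7.33 pos [560.4 218.8 288.7] jaw 173.9 j6 -0.75 F [0.5 0.1 0.3] w 85.4
inc [0.5377, -0.0694, 0.0063] turn -16.6 dist 542
```

>>> jog_arm --pt "0.06 -0.008 0 -2" --pt "0.12 -0.016 0 -4" --pt "0.18 -0.024 0 -6" --pt "0.24 -0.032 0 -8" --pt "0.3 -0.04 0 -10" --pt "0.36 -0.048 0 -12" --pt "0.42 -0.056 0 -14" --pt "0.48 -0.064 0 -16.6" --pt "0.537 -0.07 0 -16.6" --pt "0.537 -0.07 0 -16.6"

```text
clock: 8.57
position: [571.9, -326.0, 282.7]
ee_rot: [0.767, -0.641, -0.002, -0.003]
contact_force: [0.1, 1.1, -1.6]
gripper_width: 85.3
```

```bash
python3 - <<'E'
from h import *
plan((572.7,-323.2,280),10.5+0)
st=snap("wrist","c5.png");np.save('c5.npy',np.r_[st['position'],st['ee_rot']])
snap("top","c5t.png")
E
```

```text
t=8.57 pos [ 571.9 -326.   282.7] jaw -169.8 j6 0.46 F [ 0.1  1.1 -1.6] w 85.3
inc [-0.0026, -0.0013, 0.0027] turn -0.3 dist 4
```

View pics/c5.png

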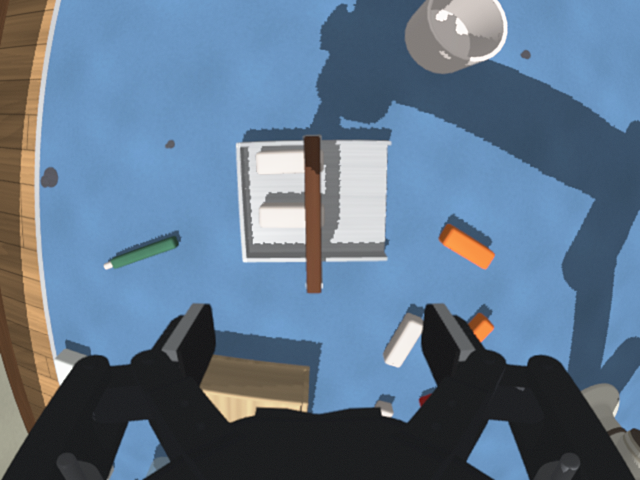

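View pics/c5t.png

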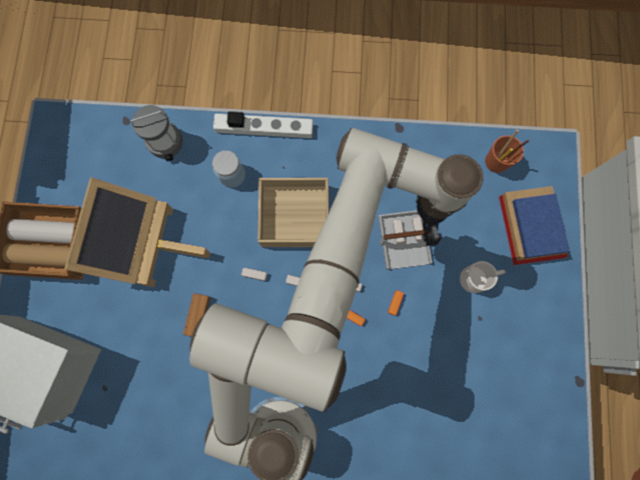

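```bash
python3 - <<'E'
from h import *
v=np.load('c5.npy');st=dict(position=v[:3],ee_rot=v[3:])
im=cv2.imread("pics/raw_c5.png");hsv=cv2.cvtColor(im,cv2.COLOR_BGR2HSV)
m=((hsv[...,0]<15)&(hsv[...,1]>90)&(hsv[...,2]<160))
m[:120]=0;m[305:]=0;m[:,:290]=0;m[:,340:]=0
for (c,s,a),ar in blobs(m): print(c,s,a,ar)
ys=[150,200,250,280];pts=[]
for y in ys:
    xx=np.nonzero(m[y])[0];print(y,xx.min(),xx.max())
    pts.append(onz('wrist',(xx.mean(),y),97,st))
print(np.array(pts).round(1)); e=[onz('wrist',p,97,st) for p in [(312,136.5),(314.5,292.5)]];print(e,(e[0]+e[1])/2,np.linalg.norm(e[0]-e[1]))
d=e[0]-e[1];print(np.degrees(np.arctan2(d[1],d[0])))
e=(e[0]+e[1])/2
plan((e[0],e[1],150),None)
E
```

```text
(312.44696044921875, 214.00079345703125) (154.17926025390625, 14.649832725524902) 89.13194274902344 2025.5
150 305 318
200 305 319
250 306 320
280 307 320
[[ 587.8 -381.4   97. ]
 [ 579.9 -339.5   97. ]
 [ 571.3 -295.5   97. ]
 [ 565.9 -267.1   97. ]]
[array([ 589.32215452, -392.62712038,   97.        ]), array([ 562.85436387, -254.90797021,   97.        ])] [ 576.08825919 -323.7675453    97.        ] 140.23946758253598
-79.1211575485327
t=8.68 pos [ 572.5 -322.9  283.9] jaw -169.5 j6 0.46 F [-0.5  0.1  1.5] w 85.8
inc [0.0022, -0.0029, 0.1339] turn 0.0 dist 134
```

>>> jog_arm --pt "0.001 -0.003 0.05 -0.4" --pt "0.001 -0.003 0.1 -0.4" --pt "0.001 -0.003 0.14 -0.4" --pt "0.001 -0.003 0.165 -0.4" --pt "0.001 -0.003 0.18 -0.4" --pt "0.001 -0.003 0.19 -0.4" --pt "0.001 -0.003 0.194 -0.4" --pt "0.001 -0.003 0.194 -0.4" --hand 1

```text
clock: 9.68
position: [576.5, -322.2, 90.4]
ee_rot: [0.771, -0.637, -0.001, -0.003]
contact_force: [0.3, 0.1, -0.5]
gripper_width: 85.4
```

>>> jog_arm --pt "0 0 0 0" --pt "0 0 0 0" --pt "0 0 0 0" --pt "0 0 0 0" --pt "0 0 0 0" --pt "0 0 0 0" --hand -1

```text
clock: 10.42
position: [576.5, -322.3, 90.8]
ee_rot: [0.771, -0.637, -0.0, -0.003]
contact_force: [-2.6, 1.1, 2.4]
gripper_width: 13.1
```

```bash
python3 - <<'E'
from h import *
plan((572.7,-323.2,130),10.9)
E
```

```text
t=10.43 pos [ 576.5 -322.3   90.8] jaw -169.1 j6 0.46 F [-2.6  1.1  2.4] w 13.1
inc [0.0, 0.0037, -0.0392] turn -0.0 dist 39
```

```bash
python3 - <<'E'
import cv2
a=cv2.imread("pics/raw_c1.png")[150:370,0:190];b=cv2.imread("pics/raw_c4.png")[0:140,110:360];c=cv2.imread("pics/a_top.png")[165:260,245:345]
cv2.imwrite("pics/d1.png",cv2.resize(a,None,fx=2.6,fy=2.6,interpolation=cv2.INTER_CUBIC))
cv2.imwrite("pics/d2.png",cv2.resize(b,None,fx=3,fy=3,interpolation=cv2.INTER_CUBIC))
cv2.imwrite("pics/d3.png",cv2.resize(c,None,fx=6,fy=6,interpolation=cv2.INTER_CUBIC))
E
```

```text
(no output)
```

View pics/d1.png

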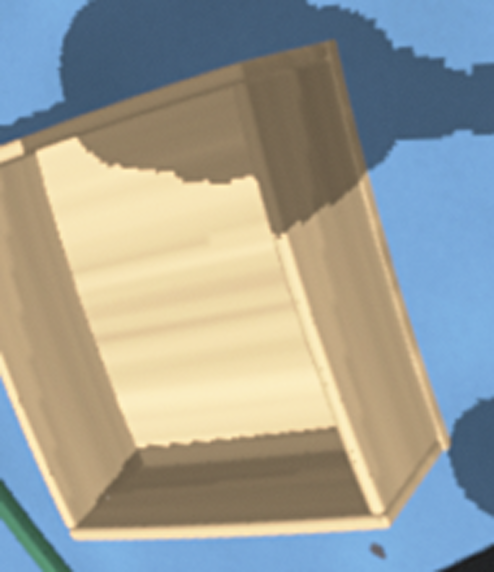

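View pics/d2.png

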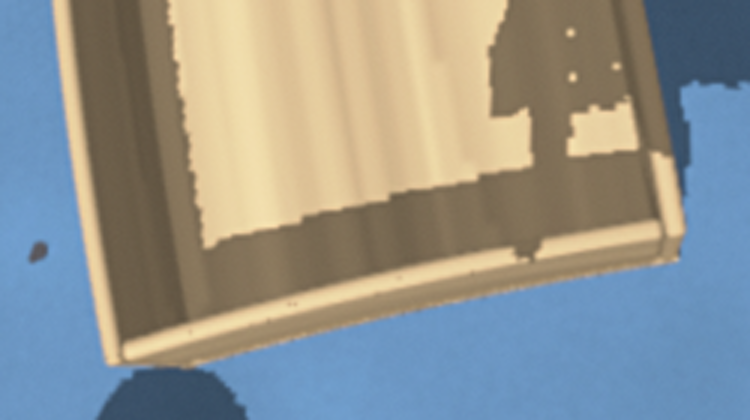

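View pics/d3.png

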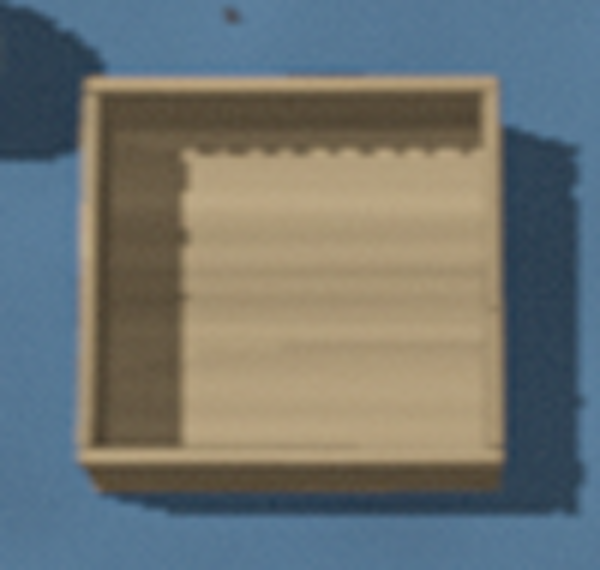

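```bash
python3 - <<'E'
from h import *
for p in [(84,78),(497,78),(503,460),(78,460)]: print("top",onz("top",(245+p[0]/6-.4,165+p[1]/6-.4),75).round(1))
v=np.load('c4.npy');st=dict(position=v[:3],ee_rot=v[3:])
for p in [(108,362),(684,235)]:print("c4",onz("wrist",(110+p[0]/3-.3,p[1]/3-.3),75,st).round(1))
v=np.load('c1.npy');st=dict(position=v[:3],ee_rot=v[3:])
for p in [(240,68),(385,522),(72,532)]:print("c1",onz("wrist",(p[0]/2.6-.3,150+p[1]/2.6-.3),75,st).round(1))
E
```

```text
top [715.7 111.9  75. ]
top [728.2 -86.6  75. ]
top [ 541.3 -100.7   75. ]
top [528.7  98.4  75. ]
c4 [718.1 110.   75. ]
c4 [531.3  99.3  75. ]
c1 [532.6  98.1  75. ]
c1 [716.2 109.7  75. ]
c1 [727.6 -85.5  75. ]
```

>>> jog_arm --pt "0 0 -0.005 0" --pt "0 0 -0.015 0" --pt "0 0 -0.03 0" --pt "0 0 -0.045 0" --pt "0 0 -0.06 0" --pt "0 0 -0.075 0" --pt "0 0 -0.09 0" --pt "0 0 -0.1 0" --pt "0 0 -0.105 0" --pt "0 0 -0.105 0"

```text
clock: 11.68
position: [576.1, -322.8, 195.9]
ee_rot: [0.771, -0.637, -0.0, -0.003]
contact_force: [0.7, -0.4, -5.5]
gripper_width: 13.0
```

```bash
python3 - <<'E'
from h import *
plan((658,7.3,195),3.7)
snap("wrist","e1.png")
snap("scene","e1s.png",(180,180,420,360),3.2)
E
```

```text
t=11.68 pos [ 576.1 -322.8  195.9] jaw -169.1 j6 0.46 F [ 0.7 -0.4 -5.5] w 13.0
inc [-0.3088, -0.1427, 0.003] turn 7.2 dist 340
```

View pics/e1.png

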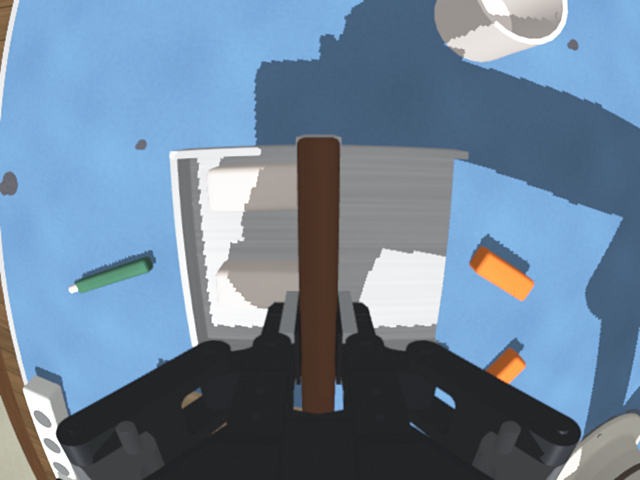

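View pics/e1s.png

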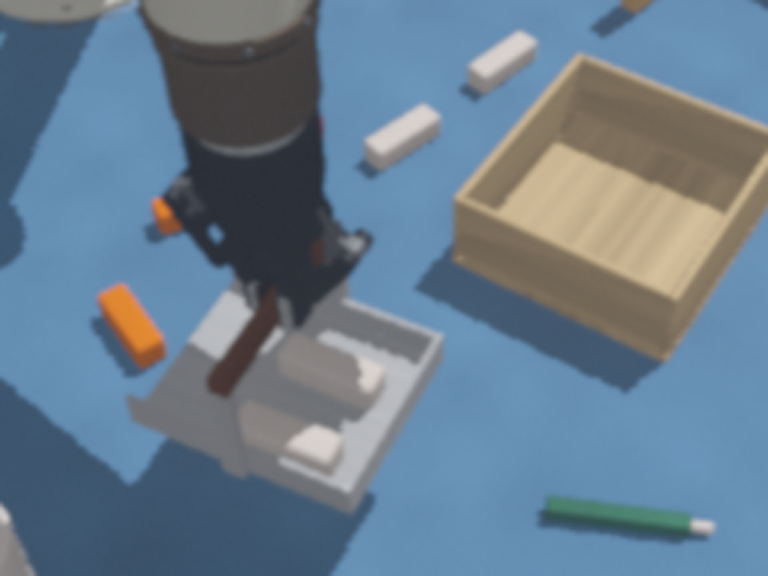

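>>> jog_arm --pt "-0.004 -0.002 0 0.5" --pt "-0.014 -0.006 0 1" --pt "-0.032 -0.015 0 1.5" --pt "-0.054 -0.025 0 2" --pt "-0.08 -0.037 0 3" --pt "-0.106 -0.049 0 4" --pt "-0.132 -0.061 0 5" --pt "-0.158 -0.073 0 6" --pt "-0.184 -0.085 0 7" --pt "-0.21 -0.097 0 7.2"

```text
clock: 13.02
position: [631.5, -96.4, 196.5]
ee_rot: [0.729, -0.684, -0.002, -0.003]
contact_force: [-0.3, -0.2, -4.4]
gripper_width: 12.9
```

```bash
python3 - <<'E'
from h import *
plan((658,7.3,195),3.7)
E
```

```text
t=13.03 pos [631.5 -96.4 196.5] jaw -176.3 j6 -0.03 F [-0.3 -0.2 -4.4] w 12.9
inc [-0.1018, -0.0331, 0.0022] turn -0.0 dist 107
```

>>> jog_arm --pt "-0.02 -0.007 0 0" --pt "-0.042 -0.014 0 0" --pt "-0.062 -0.02 0 0" --pt "-0.08 -0.026 0 0" --pt "-0.092 -0.03 0 0" --pt "-0.099 -0.032 0 0" --pt "-0.102 -0.033 0.002 0" --pt "-0.102 -0.033 0.002 0" --pt "-0.102 -0.033 0.002 0"

```text
clock: 14.15
position: [657.7, 7.0, 195.2]
ee_rot: [0.729, -0.684, -0.002, -0.003]
contact_force: [-0.4, -0.2, -5.3]
gripper_width: 12.4
```

```bash
python3 - <<'E'
from h import *
plan((658,7.3,195),3.7)
st=snap("wrist","e2.png")
snap("scene","e2s.png",(240,80,480,300),2.7)
bx=np.array([630,5.5]);X=np.array([.998,.065]);Y=np.array([-.065,.998])
for sx,sy in [(1,1),(1,-1),(-1,1),(-1,-1)]: print(proj("wrist",np.r_[bx+sx*95*X+sy*100*Y,75],st).round())
E
```

```text
t=14.15 pos [657.7   7.  195.2] jaw -176.4 j6 -0.19 F [-0.4 -0.2 -5.3] w 12.4
inc [-0.0003, -0.0003, 0.0002] turn -0.1 dist 0
[236. 357.]
[217.  95.]
[465. 353.]
[494. 102.]
```

View pics/e2.png

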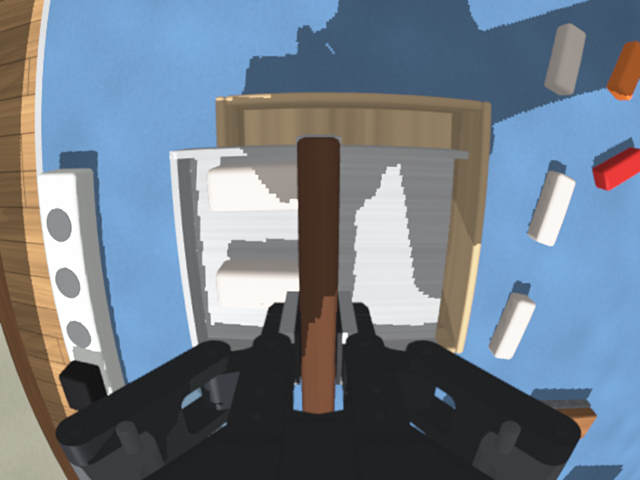

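View pics/e2s.png

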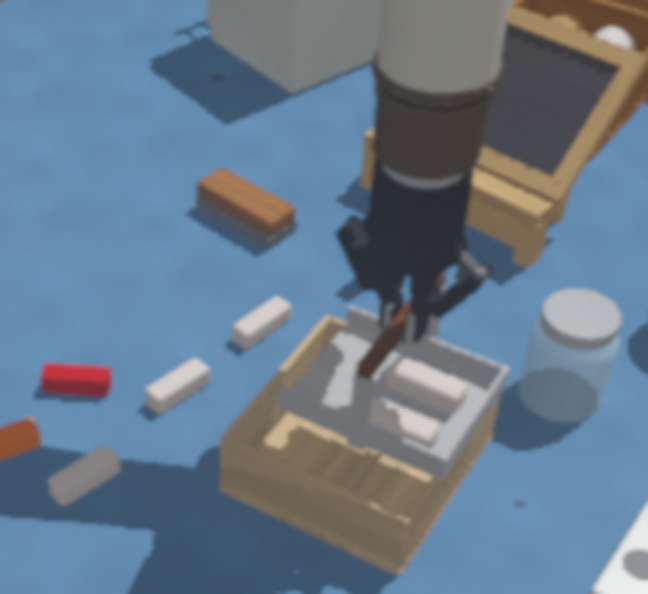

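>>> jog_arm --pt "0 0 0.006 0" --pt "0 0 0.014 0" --pt "0 0 0.02 0" --pt "0 0 0.025 0" --pt "0 0 0.028 0" --pt "0 0 0.03 0" --pt "0 0 0.032 0" --pt "0 0 0.032 0"

```text
clock: 15.25
position: [658.4, 7.1, 165.2]
ee_rot: [0.729, -0.684, -0.0, -0.004]
contact_force: [-3.3, -1.3, 4.1]
gripper_width: 12.7
```

```bash
python3 - <<'E'
from h import *
plan((658,7.3,163),3.7)
E
```

```text
t=15.25 pos [658.4   7.1 165.2] jaw -176.3 j6 -0.19 F [-3.3 -1.3  4.1] w 12.7
inc [-0.0002, 0.0004, 0.0022] turn -0.0 dist 2
```

>>> jog_arm --pt "0 0.001 0.004 0" --pt "0 0.002 0.007 0" --pt "0 0.003 0.01 0" --pt "0 0.004 0.012 0" --pt "0 0.004 0.012 0"

```text
clock: 15.88
position: [656.0, 6.6, 162.0]
ee_rot: [0.73, -0.683, 0.003, -0.006]
contact_force: [-14.0, 0.1, 26.4]
gripper_width: 13.2
```

```bash
python3 - <<'E'
from h import *
plan((658,7.3,163),3.7);print(read_state()["wrist_torque"])
snap("scene","e3s.png",(240,80,480,300),2.7)
E
```

```text
t=15.88 pos [656.    6.6 162. ] jaw -176.2 j6 -0.19 F [-14.    0.1  26.4] w 13.2
inc [-0.0006, -0.002, -0.001] turn 0.1 dist 2
[0.33476477 3.00739811 0.05764634]
```

View pics/e3s.png

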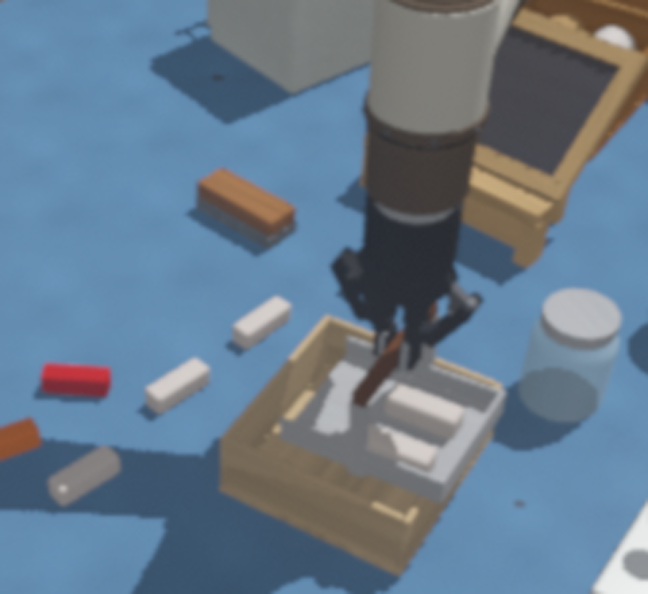

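>>> jog_arm --pt "0 -0.002 -0.004 0" --pt "0 -0.002 -0.01 0" --pt "0 -0.002 -0.02 0" --pt "0 -0.002 -0.03 0" --pt "0 -0.002 -0.033 0" --pt "0 -0.002 -0.033 0"

```text
clock: 16.68
position: [657.6, 6.6, 195.0]
ee_rot: [0.73, -0.683, 0.003, -0.006]
contact_force: [-0.0, 0.3, -5.6]
gripper_width: 12.9
```

```bash
python3 - <<'E'
from h import *
plan((576,-320,195),3.7)
E
```

```text
t=16.68 pos [657.6   6.6 195. ] jaw -176.2 j6 -0.19 F [-0.   0.3 -5.6] w 12.9
inc [0.3205, 0.1031, -0.0027] turn 0.1 dist 337
```

>>> jog_arm --pt "0.004 0.001 0 0" --pt "0.014 0.004 0 0" --pt "0.034 0.011 0 0" --pt "0.06 0.019 0 0" --pt "0.09 0.029 0 0" --pt "0.12 0.039 0 0" --pt "0.15 0.048 0 0" --pt "0.18 0.058 0 0" --pt "0.21 0.068 0 0" --pt "0.24 0.077 0 0"

```text
clock: 17.92
position: [595.3, -240.3, 193.0]
ee_rot: [0.73, -0.684, 0.003, -0.006]
contact_force: [1.4, 1.0, -4.8]
gripper_width: 12.5
```

>>> jog_arm --pt "0.025 0.008 0 0" --pt "0.05 0.016 0 0" --pt "0.07 0.022 0.01 0" --pt "0.08 0.025 0.03 0" --pt "0.08 0.025 0.05 0" --pt "0.08 0.025 0.07 0" --pt "0.08 0.025 0.085 0" --pt "0.08 0.025 0.095 0" --pt "0.08 0.025 0.102 0" --pt "0.08 0.025 0.105 0"

```text
clock: 19.18
position: [577.9, -321.6, 90.5]
ee_rot: [0.73, -0.683, 0.004, -0.006]
contact_force: [-4.0, 5.5, 14.6]
gripper_width: 13.0
```

```bash
python3 - <<'E'
from h import *
plan((576,-320,108),3.7)
E
```

```text
t=19.18 pos [ 577.9 -321.6   90.5] jaw -176.2 j6 0.34 F [-4.   5.5 14.6] w 13.0
inc [-0.0017, 0.0015, -0.0176] turn 0.1 dist 18
```

>>> jog_arm --pt "0 0 0 0" --pt "0 0 0 0" --pt "0 0 0 0" --pt "0 0 -0.01 0" --pt "0 0 -0.018 0" --pt "0 0 -0.018 0" --pt "0 0 -0.018 0" --hand -0.3

```text
clock: 20.05
position: [577.5, -321.6, 108.5]
ee_rot: [0.73, -0.683, 0.004, -0.006]
contact_force: [0.5, 1.0, -0.5]
gripper_width: 29.9
```

```bash
python3 - <<'E'
from h import *
plan((576,-320,107),3.7)
st=snap("wrist","f1.png")
E
```

```text
t=20.05 pos [ 577.5 -321.6  108.5] jaw -176.2 j6 0.34 F [ 0.5  1.  -0.5] w 29.9
inc [-0.0017, 0.0014, 0.0015] turn 0.1 dist 3
```

View pics/f1.png

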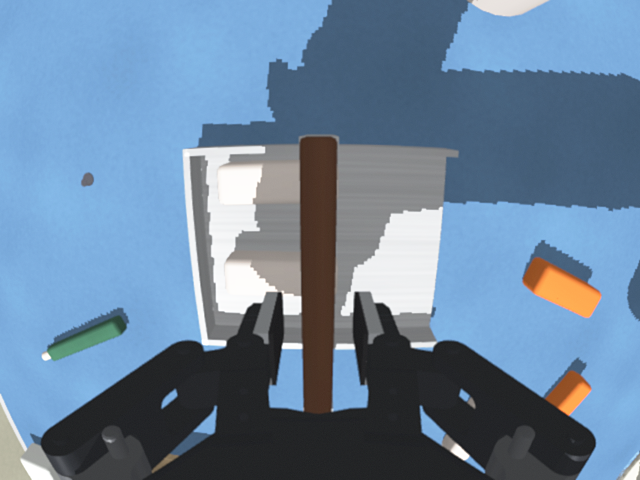

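>>> jog_arm --pt "0 0 0.002 0" --pt "0 0 0.002 0" --pt "0 0 0.002 0" --pt "0 0 0.002 0" --pt "0 0 0.002 0" --pt "0 0 -0.004 0" --pt "0 0 -0.01 0" --pt "0 0 -0.018 0" --pt "0 0 -0.026 0" --pt "0 0 -0.026 0" --hand -1

```text
clock: 21.35
position: [577.6, -321.9, 135.4]
ee_rot: [0.73, -0.683, 0.005, -0.006]
contact_force: [-0.1, 0.0, -5.5]
gripper_width: 11.9
```

```bash
python3 - <<'E'
from h import *
plan((576,-320,195),3.7)
st=snap("wrist","f2.png")
E
```

```text
t=21.35 pos [ 577.6 -321.9  135.4] jaw -176.2 j6 0.34 F [-0.1  0.  -5.5] w 11.9
inc [-0.0021, 0.0005, -0.0596] turn 0.1 dist 60
```

View pics/f2.png

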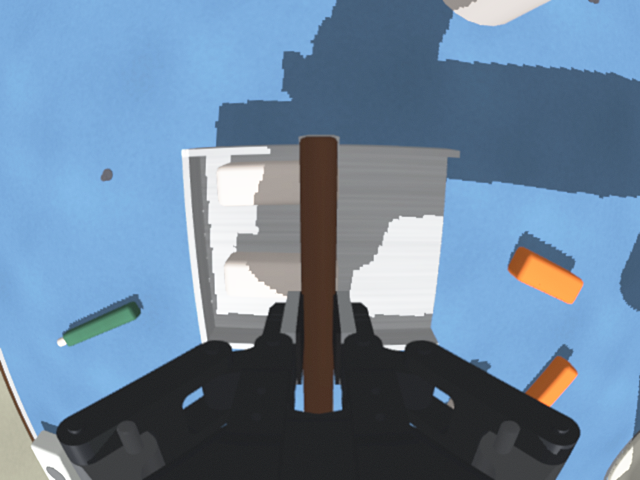

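>>> jog_arm --pt "0 0 -0.008 0" --pt "0 0 -0.02 0" --pt "0 0 -0.035 0" --pt "0 0 -0.05 0" --pt "0 0 -0.063 0" --pt "0 0 -0.072 0" --pt "0 0 -0.077 0" --pt "0 0 -0.077 0"

```text
clock: 22.4
position: [576.1, -321.9, 211.9]
ee_rot: [0.73, -0.683, 0.005, -0.006]
contact_force: [-0.0, -0.1, -4.6]
gripper_width: 11.7
```

```bash
python3 - <<'E'
from h import *
plan((643,6.3,212),3.7)
E
```

```text
t=22.40 pos [ 576.1 -321.9  211.9] jaw -176.2 j6 0.34 F [-0.  -0.1 -4.6] w 11.7
inc [-0.323, -0.0886, 0.002] turn 0.1 dist 335
```

>>> jog_arm --pt "-0.004 -0.001 0 0" --pt "-0.014 -0.004 0 0" --pt "-0.034 -0.009 0 0" --pt "-0.06 -0.016 0 0" --pt "-0.09 -0.024 0 0" --pt "-0.12 -0.033 0 0" --pt "-0.15 -0.041 0 0" --pt "-0.18 -0.049 0 0" --pt "-0.21 -0.057 0 0" --pt "-0.24 -0.066 0 0"

```text
clock: 23.65
position: [625.9, -75.5, 213.6]
ee_rot: [0.731, -0.683, 0.004, -0.007]
contact_force: [0.6, -0.6, -5.0]
gripper_width: 11.9
```

```bash
python3 - <<'E'
from h import *
plan((643,6.3,212),3.7)
E
```

```text
t=23.65 pos [625.9 -75.5 213.6] jaw -176.1 j6 -0.07 F [ 0.6 -0.6 -5. ] w 11.9
inc [-0.0804, -0.0226, 0.0021] turn 0.2 dist 84
```

>>> jog_arm --pt "-0.022 -0.006 0 0" --pt "-0.045 -0.013 0 0" --pt "-0.065 -0.018 0 0" --pt "-0.076 -0.021 0.002 0" --pt "-0.08 -0.023 0.008 0" --pt "-0.08 -0.023 0.016 0" --pt "-0.08 -0.023 0.022 0" --pt "-0.08 -0.023 0.026 0" --pt "-0.08 -0.023 0.028 0" --pt "-0.08 -0.023 0.028 0"

```text
clock: 24.9
position: [643.8, 5.8, 186.1]
ee_rot: [0.731, -0.683, 0.004, -0.007]
contact_force: [0.3, -0.0, -4.8]
gripper_width: 11.9
```

```bash
python3 - <<'E'
from h import *
plan((643,6.3,180),3.7)
snap("scene","g1s.png",(240,80,480,300),2.7)
E
```

```text
t=24.90 pos [643.8   5.8 186.1] jaw -176.1 j6 -0.19 F [ 0.3 -0.  -4.8] w 11.9
inc [-0.0005, 0.0009, 0.0061] turn 0.2 dist 6
```

View pics/g1s.png

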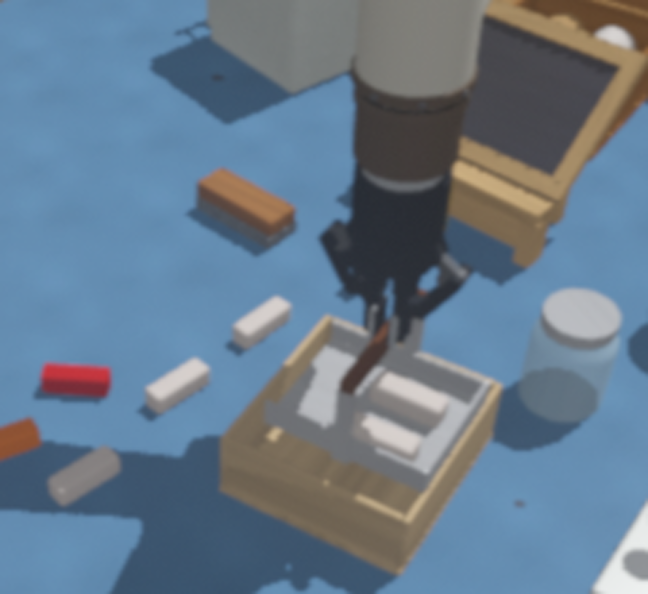

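>>> jog_arm --pt "0 -0.006 0 0" --pt "0 -0.006 0.003 0" --pt "0 -0.006 0.006 0" --pt "0 -0.006 0.009 0" --pt "0 -0.006 0.011 0" --pt "0 -0.006 0.011 0"

```text
clock: 25.7
position: [650.7, 6.0, 178.9]
ee_rot: [0.731, -0.682, 0.006, -0.008]
contact_force: [-5.8, -1.1, 8.2]
gripper_width: 11.8
```

```bash
python3 - <<'E'
from h import *
plan((643,6.3,180),3.7)
snap("scene","g2s.png",(240,80,480,300),2.7)
E
```

```text
t=25.70 pos [650.7   6.  178.9] jaw -176.1 j6 -0.19 F [-5.8 -1.1  8.2] w 11.8
inc [-0.0009, 0.0077, -0.0012] turn 0.2 dist 8
```

View pics/g2s.png

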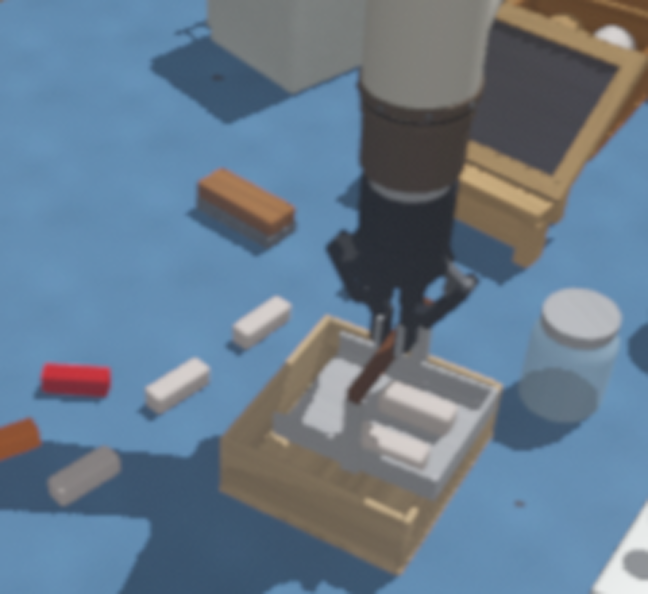

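>>> jog_arm --pt "0 0 0.003 0" --pt "0 0 0.006 0" --pt "0 0 0.009 0" --pt "0 0 0.012 0" --pt "0 0 0.012 0"

```text
clock: 26.38
position: [650.9, 5.2, 173.6]
ee_rot: [0.731, -0.682, 0.008, -0.008]
contact_force: [-12.7, 0.5, 21.1]
gripper_width: 11.6
```

```bash
python3 - <<'E'
from h import *
plan((643,6.3,180),3.7)
snap("scene","g3s.png",(240,80,480,300),2.7)
E
```

```text
t=26.38 pos [650.9   5.2 173.6] jaw -176.0 j6 -0.19 F [-12.7   0.5  21.1] w 11.6
inc [-0.0017, 0.0076, -0.0065] turn 0.3 dist 10
```

View pics/g3s.png

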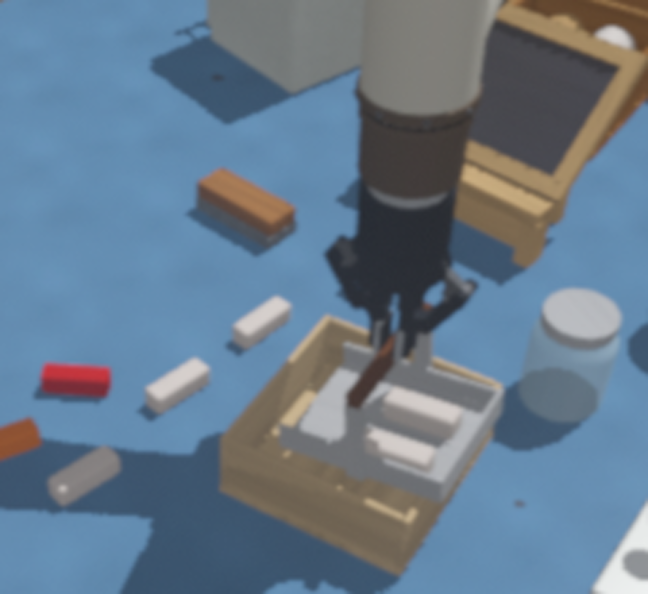

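>>> jog_arm --pt "0 0.002 0.007 0" --pt "0 0.003 0.01 0" --pt "0 0.004 0.013 0" --pt "0 0.005 0.016 0" --pt "0 0.005 0.016 0"

```text
clock: 27.05
position: [643.8, 4.1, 164.8]
ee_rot: [0.732, -0.681, 0.008, -0.007]
contact_force: [-20.4, 2.0, 27.0]
gripper_width: 11.7
```

```bash
python3 - <<'E'
from h import *
plan((643,6.3,180),3.7)
snap("scene","g4s.png",(240,80,480,300),2.7)
snap("wrist","g4.png")
E
```

```text
t=27.05 pos [643.8   4.1 164.8] jaw -175.9 j6 -0.19 F [-20.4   2.   27. ] w 11.7
inc [-0.0022, 0.0003, -0.0152] turn 0.4 dist 15
```

View pics/g4s.png

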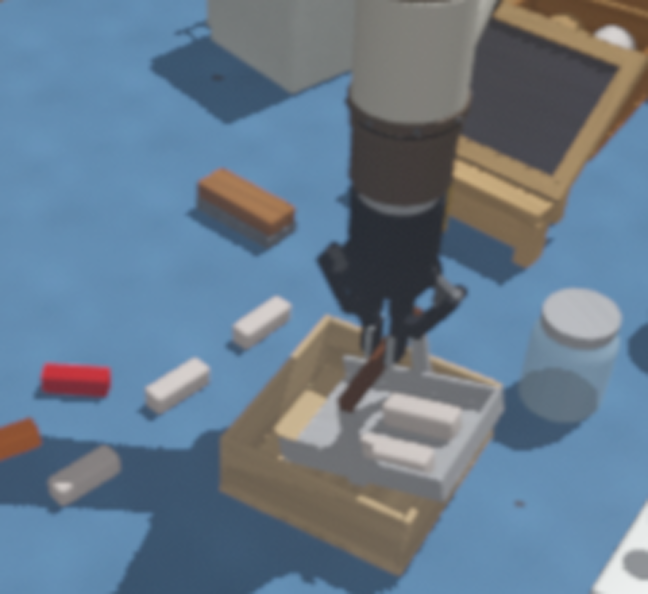

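View pics/g4.png

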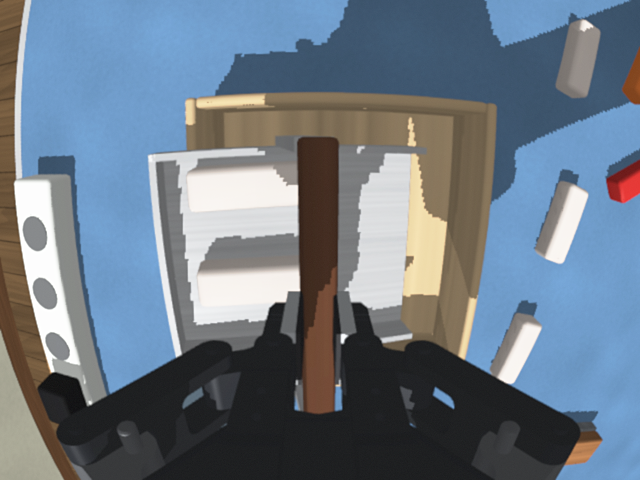

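>>> jog_arm --pt "0 0.003 0.01 0" --pt "0 0.005 0.013 0" --pt "0 0.007 0.016 0" --pt "0 0.009 0.019 0" --pt "0 0.009 0.019 0"

```text
clock: 27.78
position: [633.6, 3.3, 151.7]
ee_rot: [0.733, -0.681, 0.009, -0.007]
contact_force: [-17.5, 3.0, 22.3]
gripper_width: 12.1
```

```bash
python3 - <<'E'
from h import *
plan((643,6.3,180),3.7)
snap("scene","g5s.png",(240,80,480,300),2.7)
E
```

```text
t=27.77 pos [633.6   3.3 151.7] jaw -175.8 j6 -0.20 F [-17.5   3.   22.3] w 12.1
inc [-0.0022, -0.0102, -0.0281] turn 0.5 dist 30
```

View pics/g5s.png

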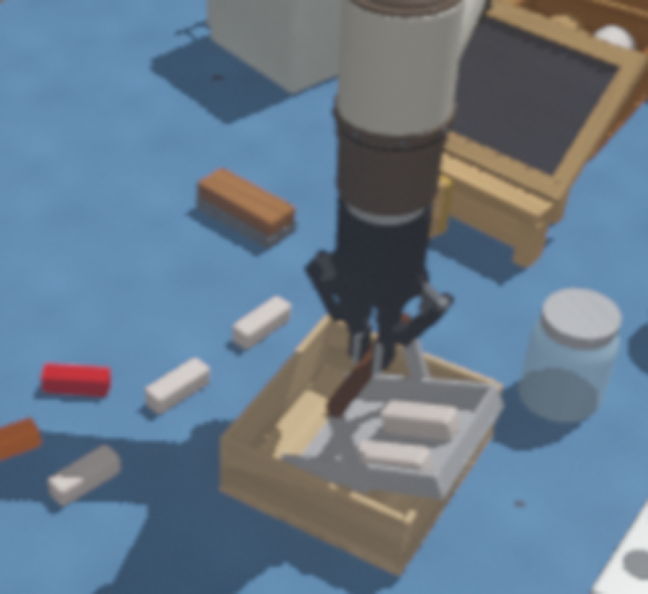

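>>> jog_arm --pt "0 0 0.012 0" --pt "0 0 0.014 0" --pt "0 0 0.014 0" --pt "0 0 0.014 0"

```text
clock: 28.32
position: [630.1, 3.0, 146.1]
ee_rot: [0.733, -0.68, 0.008, -0.005]
contact_force: [-29.0, 4.7, 35.0]
gripper_width: 12.0
```

```bash
python3 - <<'E'
from h import *
plan((643,6.3,180),3.7)
snap("scene","g6s.png",(240,80,480,300),2.7)
snap("wrist","g6.png")
E
```

```text
t=28.32 pos [630.1   3.  146.1] jaw -175.7 j6 -0.20 F [-29.    4.7  35. ] w 12.0
inc [-0.0021, -0.0137, -0.0337] turn 0.6 dist 36
```

View pics/g6s.png

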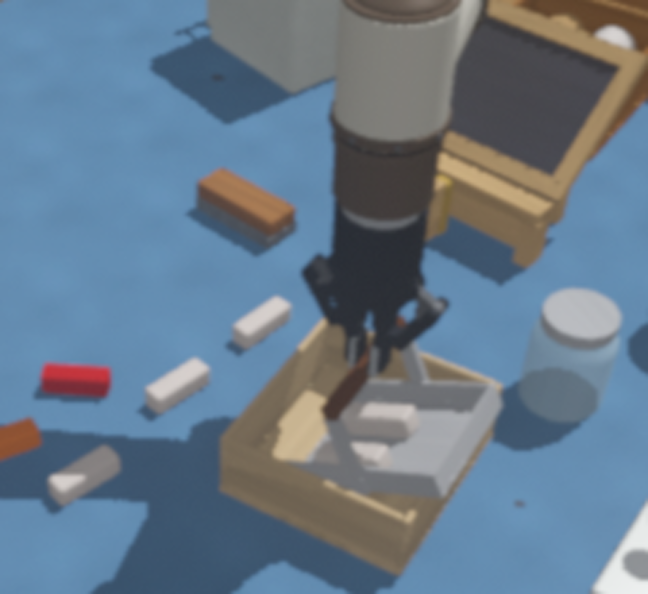

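View pics/g6.png

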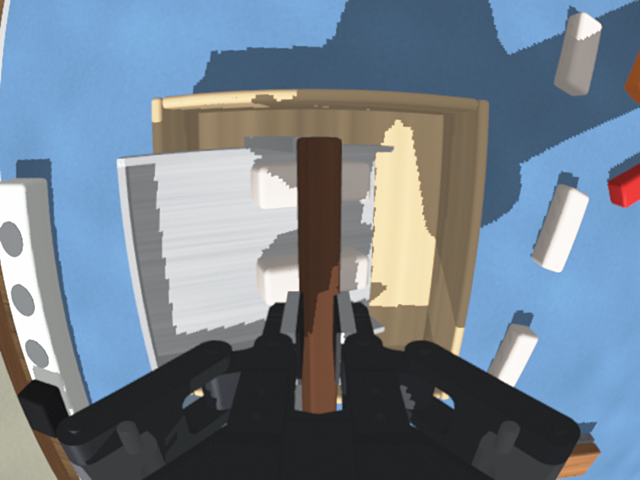

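>>> jog_arm --pt "0 0.002 0.009 0" --pt "0 0.002 0.009 0" --pt "0 0.002 0.009 0" --pt "0 0.002 0.009 0" --pt "0 0.002 0.009 0"

```text
clock: 29.05
position: [629.5, 3.0, 145.7]
ee_rot: [0.734, -0.679, 0.011, -0.008]
contact_force: [-18.2, 3.0, 28.3]
gripper_width: 11.7
```

```bash
python3 - <<'E'
from h import *
plan((643,6.3,180),3.7)
snap("scene","g7s.png",(240,80,480,300),2.7)
snap("wrist","g7.png")
E
```

```text
t=29.05 pos [629.5   3.  145.7] jaw -175.6 j6 -0.20 F [-18.2   3.   28.3] w 11.7
inc [-0.002, -0.0146, -0.034] turn 0.7 dist 37
```

View pics/g7s.png

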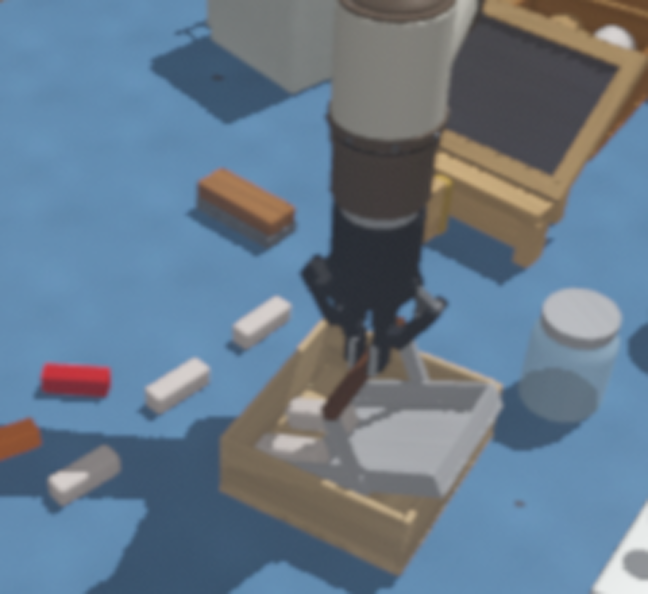

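View pics/g7.png

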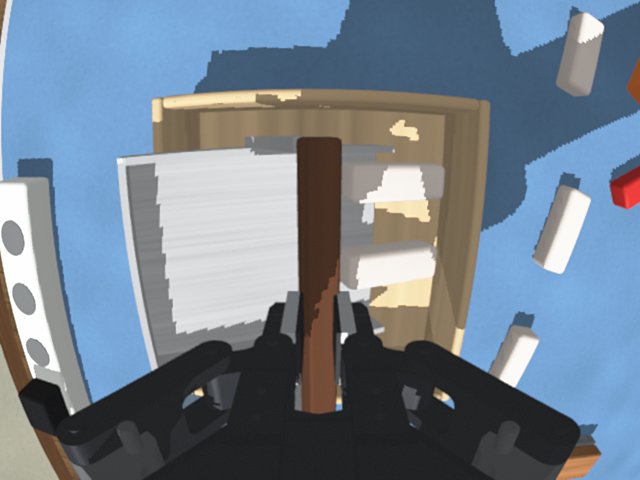

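>>> jog_arm --pt "0 -0.003 -0.006 0" --pt "0 -0.008 -0.012 0" --pt "0 -0.015 -0.018 0" --pt "0 -0.022 -0.024 0" --pt "0 -0.03 -0.03 0" --pt "0 -0.036 -0.036 0" --pt "0 -0.04 -0.045 0" --pt "0 -0.04 -0.055 0" --pt "0 -0.04 -0.065 0" --pt "0 -0.04 -0.065 0"

```text
clock: 30.4
position: [667.7, 6.4, 213.3]
ee_rot: [0.734, -0.679, 0.012, -0.008]
contact_force: [0.6, -0.9, -4.8]
gripper_width: 11.9
```

```bash
python3 - <<'E'
from h import *
plan((643,6.3,180),3.7)
snap("scene","g8s.png",(240,80,480,300),2.7)
snap("wrist","g8.png")
E
```

```text
t=30.40 pos [667.7   6.4 213.3] jaw -175.6 j6 -0.18 F [ 0.6 -0.9 -4.8] w 11.9
inc [-0.002, 0.0255, 0.0326] turn 0.7 dist 41
```

View pics/g8s.png

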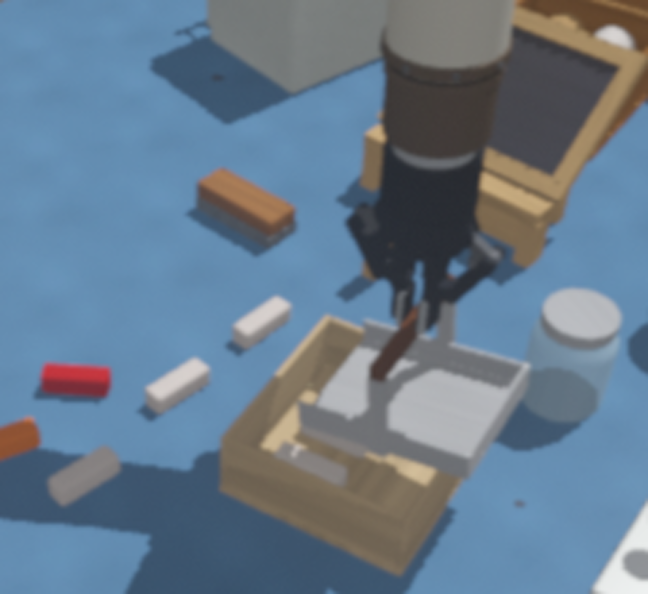

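View pics/g8.png

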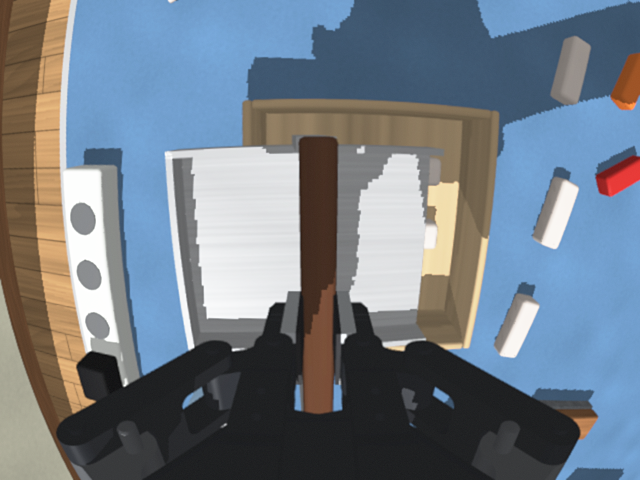

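```bash
python3 - <<'E'
import cv2
a=cv2.imread("pics/raw_c5t.png")[190:300,130:230];b=cv2.imread("pics/raw_c4.png")[200:380,250:480]
cv2.imwrite("pics/k1.png",cv2.resize(a,None,fx=6,fy=5.4,interpolation=cv2.INTER_CUBIC))
cv2.imwrite("pics/k2.png",cv2.resize(b,None,fx=3,fy=3,interpolation=cv2.INTER_CUBIC))
E
```

```text
(no output)
```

View pics/k1.png

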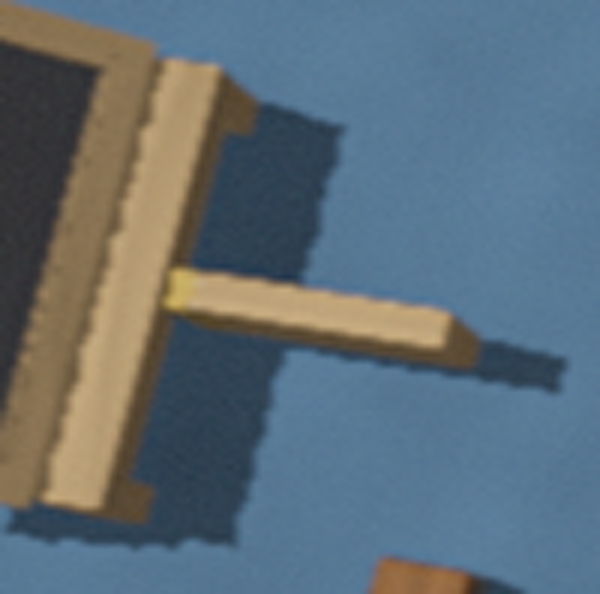

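View pics/k2.png

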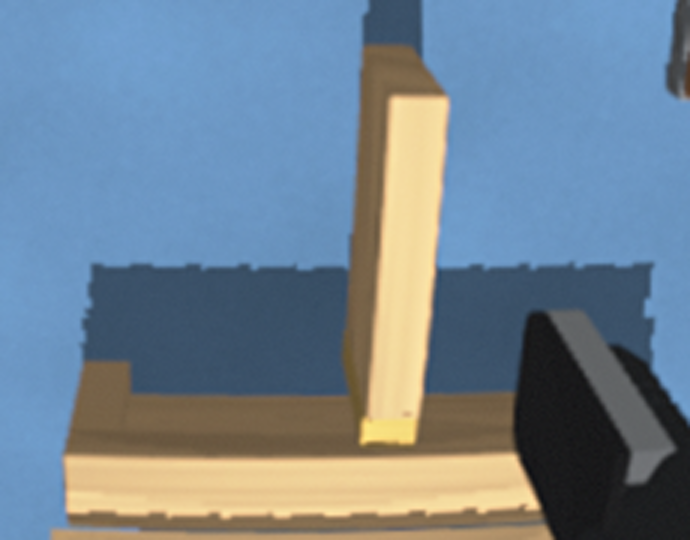

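```bash
python3 - <<'E'
from h import *
for n,p in [("end1",(448,312)),("end2",(444,350)),("h1",(168,270)),("h2",(168,311)),("lf1",(222,68)),("lf2",(105,512)),("lr1",(163,60)),("lr2",(42,500))]:
  print("top",n,onz("top",(130+p[0]/6-.4,190+p[1]/5.4-.4),75).round(1))
v=np.load('c4.npy');st=dict(position=v[:3],ee_rot=v[3:])
for n,p in [("end1",(389,96)),("end2",(448,97)),("h1",(361,443)),("h2",(414,443)),("lf1",(66,456)),("lf2",(510,450))]:
  print("c4",n,onz("wrist",(250+p[0]/3-.3,200+p[1]/3-.3),75,st).round(1))
E
```

```text
top end1 [501.7 246.5  75. ]
top end2 [481.7 246.2  75. ]
top h1 [515.6 380.2  75. ]
top h2 [494.  377.5  75. ]
top lf1 [625.7 368.2  75. ]
top lf2 [388.  393.3  75. ]
top lr1 [628.3 396.9  75. ]
top lr2 [392.2 423.2  75. ]
c4 end1 [505.6 246.1  75. ]
c4 end2 [486.4 248.4  75. ]
c4 h1 [521.6 375.9  75. ]
c4 h2 [502.1 378.6  75. ]
c4 lf1 [629.3 370.5  75. ]
c4 lf2 [465.6 387.5  75. ]
```

```bash
python3 - <<'E'
import cv2
a=cv2.imread("pics/raw_e1s.png")[110:210,365:465]
cv2.imwrite("pics/k3.png",cv2.resize(a,None,fx=6,fy=6,interpolation=cv2.INTER_CUBIC))
E
```

```text
(no output)
```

View pics/k3.png

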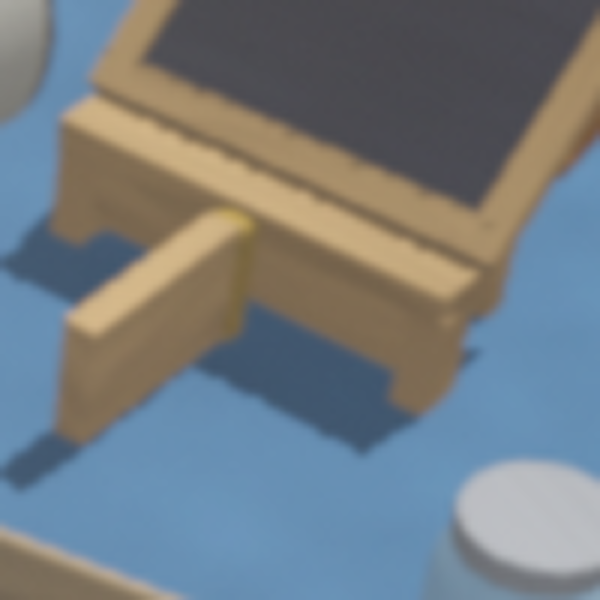

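```bash
python3 - <<'E'
from h import *
for n,p in [("end1",(68,318)),("end2",(101,336)),("h1",(213,213)),("h2",(250,224)),("lf1",(62,118)),("lf2",(443,304))]:
  print("scene",n,onz("scene",(365+p[0]/6-.4,110+p[1]/6-.4),75).round(1))
plan((504,338.4,230),174)
E
```

```text
scene end1 [489.6 246.9  75. ]
scene end2 [510.  243.9  75. ]
scene h1 [503.7 364.9  75. ]
scene h2 [523.6 367.3  75. ]
scene lf1 [396.  394.8  75. ]
scene lf2 [632.3 362.6  75. ]
t=30.50 pos [667.3   6.4 211.7] jaw -175.6 j6 -0.18 F [-0.2  0.2 -3.7] w 12.2
inc [-0.3434, 0.1366, -0.0238] turn 10.4 dist 370
```

```bash
python3 - <<'E'
from h import *
plan((505,337.5,240),174)
print(R.from_quat(read_state()["ee_rot"]).as_matrix().round(3))
E
```

```text
t=30.50 pos [667.3   6.4 211.7] jaw -175.6 j6 -0.18 F [-0.2  0.2 -3.7] w 12.2
inc [-0.3424, 0.1355, -0.0338] turn 10.4 dist 370
[[ 0.077 -0.997  0.026]
 [-0.997 -0.077 -0.004]
 [ 0.006 -0.026 -1.   ]]
```

>>> jog_arm --pt "0 0 -0.012 0" --pt "-0.01 0.004 -0.03 1" --pt "-0.035 0.014 -0.034 2" --pt "-0.065 0.026 -0.034 3" --pt "-0.1 0.04 -0.034 4" --pt "-0.135 0.054 -0.034 5.5" --pt "-0.17 0.068 -0.034 7" --pt "-0.205 0.082 -0.034 8.5" --pt "-0.24 0.096 -0.034 10" --pt "-0.27 0.108 -0.034 10.4"

```text
clock: 31.75
position: [537.2, 269.4, 243.2]
ee_rot: [-0.669, 0.743, -0.01, 0.01]
contact_force: [-0.2, 0.3, -4.1]
gripper_width: 12.0
```

```bash
python3 - <<'E'
from h import *
plan((505,337.5,240),174)
E
```

```text
t=31.75 pos [537.2 269.4 243.2] jaw 174.0 j6 -0.86 F [-0.2  0.3 -4.1] w 12.0
inc [-0.0644, 0.0392, 0.0021] turn 0.0 dist 75
```

>>> jog_arm --pt "-0.02 0.012 0 0" --pt "-0.042 0.025 0 0" --pt "-0.056 0.034 0 0" --pt "-0.063 0.038 0 0" --pt "-0.064 0.039 0 0" --pt "-0.064 0.039 0 0" --pt "-0.064 0.039 0 0"

```text
clock: 32.62
position: [505.3, 336.5, 242.2]
ee_rot: [-0.669, 0.743, -0.01, 0.01]
contact_force: [0.6, 0.1, -3.8]
gripper_width: 12.1
```

```bash
python3 - <<'E'
from h import *
plan((505,337.5,182),174)
snap("wrist","m1.png")
snap("scene","m1s.png",(340,60,560,230),3.5)
E
```

```text
t=32.62 pos [505.3 336.5 242.2] jaw 174.0 j6 -0.98 F [ 0.6  0.1 -3.8] w 12.1
inc [-0.0009, 0.0022, 0.0601] turn -0.0 dist 60
```

View pics/m1.png

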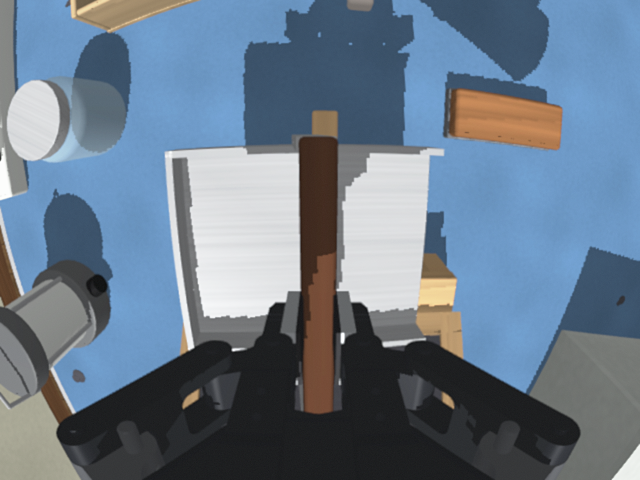

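View pics/m1s.png

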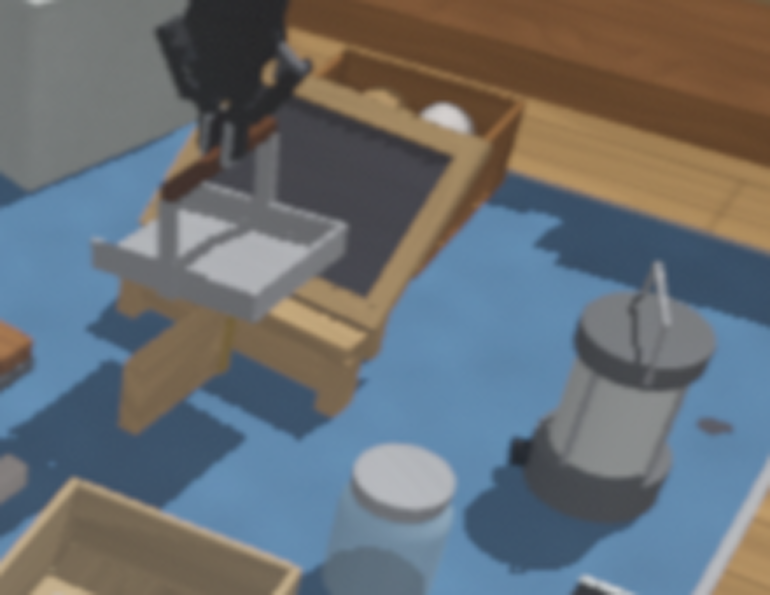

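```bash
python3 - <<'E'
from h import *
import cv2
st=read_state()
for z in(0,75):
  for p in [(312,112),(337,112),(313,134),(338,134)]: print(z,p,onz("wrist",p,z,st).round(1))
im=cv2.imread("pics/raw_m1.png");cv2.imwrite("pics/m2.png",cv2.resize(im[95:175,270:380],None,fx=6,fy=6,interpolation=cv2.INTER_CUBIC))
plan((505,337.5,182),174)
E
```

```text
0 (312, 112) [508.1 242.7   0. ]
0 (337, 112) [483.9 245.2   0. ]
0 (313, 134) [509.5 264.5   0. ]
0 (338, 134) [485.2 267.    0. ]
75 (312, 112) [505.2 246.9  75. ]
75 (337, 112) [486.  248.9  75. ]
75 (313, 134) [506.3 264.3  75. ]
75 (338, 134) [486.9 266.3  75. ]
t=32.73 pos [505.3 336.6 242.1] jaw 174.0 j6 -0.98 F [-0.1  0.1 -3.6] w 12.1
inc [-0.0008, 0.0021, 0.0601] turn -0.0 dist 60
```

View pics/m2.png

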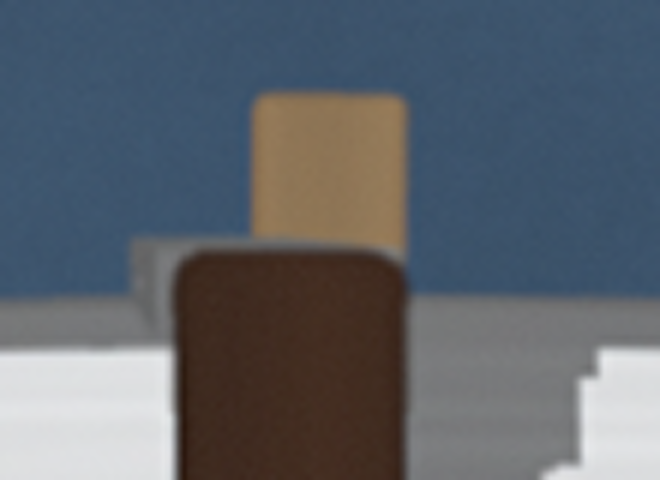

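>>> jog_arm --pt "-0.001 0 0.01 0" --pt "-0.001 0.001 0.025 0" --pt "-0.001 0.001 0.04 0" --pt "-0.001 0.002 0.05 0" --pt "-0.001 0.002 0.055 0" --pt "-0.001 0.002 0.057 0" --pt "-0.001 0.002 0.059 0" --pt "-0.001 0.002 0.061 0" --pt "-0.001 0.002 0.063 0" --pt "-0.001 0.002 0.063 0"

```text
clock: 33.98
position: [506.9, 338.7, 181.6]
ee_rot: [-0.669, 0.743, -0.011, 0.013]
contact_force: [3.4, -2.6, 9.0]
gripper_width: 11.8
```

```bash
python3 - <<'E'
from h import *
plan((505,337.5,182),174)
snap("scene","m3s.png",(340,60,560,230),3.5)
E
```

```text
t=33.98 pos [506.9 338.7 181.6] jaw 174.0 j6 -0.99 F [ 3.4 -2.6  9. ] w 11.8
inc [0.0014, 0.0018, -0.0004] turn 0.0 dist 2
```

View pics/m3s.png

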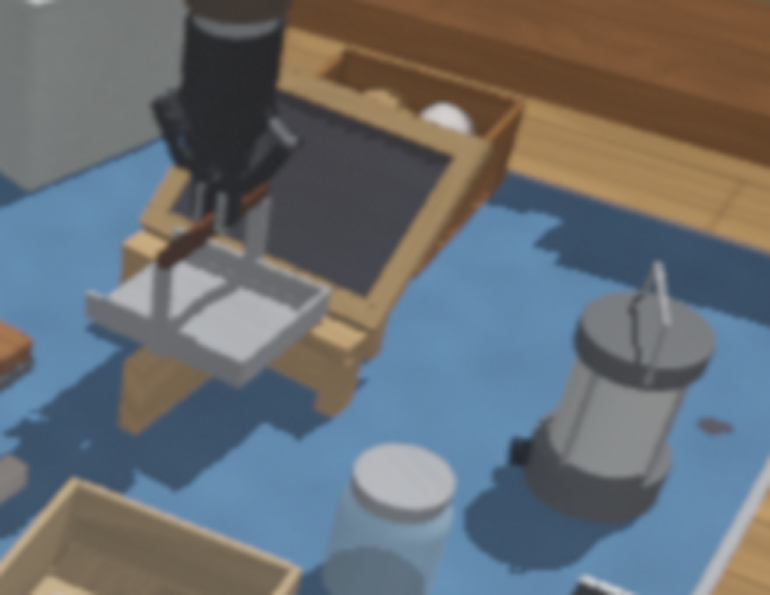

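>>> jog_arm --pt "0.001 0.002 -0.001 0" --pt "0.001 0.002 -0.001 0" --pt "0.001 0.002 -0.001 0"

```text
clock: 34.4
position: [505.1, 338.3, 182.8]
ee_rot: [-0.669, 0.743, -0.011, 0.013]
contact_force: [3.1, -1.2, 2.7]
gripper_width: 11.7
```

>>> jog_arm --pt "0 0 0 0" --pt "0 0 0 0" --pt "0 0 0 0" --pt "0 0 0 0" --pt "0 0 0 0" --pt "0 0 -0.01 0" --pt "0 0 -0.03 0" --pt "0 0 -0.06 0" --pt "0 0 -0.09 0" --pt "0 0 -0.1 0" --hand -0.2

```text
clock: 35.65
position: [502.3, 338.6, 285.7]
ee_rot: [-0.669, 0.743, -0.011, 0.016]
contact_force: [0.5, 0.3, 0.7]
gripper_width: 34.2
```

```bash
python3 - <<'E'
from h import *
plan((505,337.5,282),174)
snap("wrist","n1.png")
snap("scene","n1s.png",(340,60,560,230),3.5)
E
```

```text
t=35.65 pos [502.3 338.6 285.7] jaw 174.0 j6 -0.99 F [0.5 0.3 0.7] w 34.2
inc [0.0009, -0.0026, 0.0038] turn 0.0 dist 5
```

View pics/n1.png

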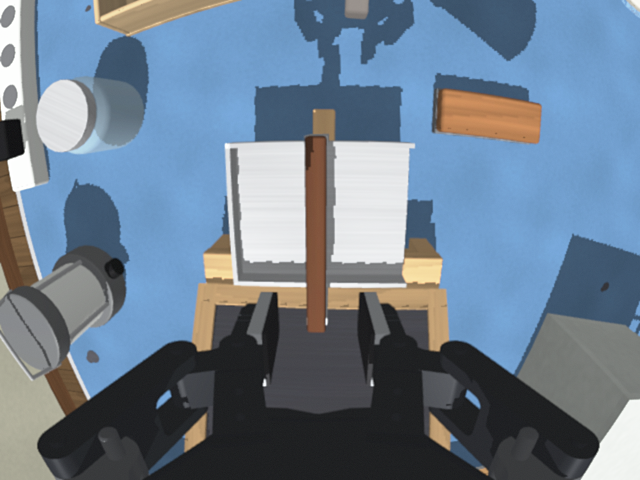

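View pics/n1s.png

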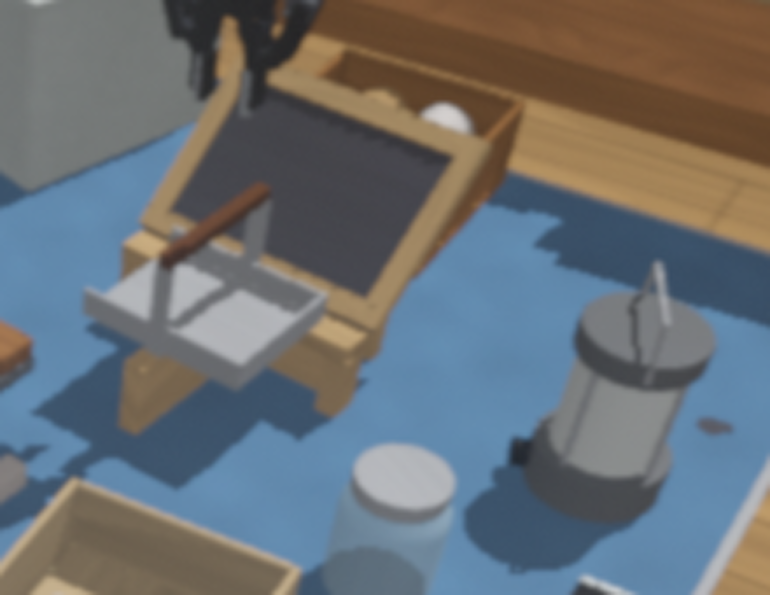

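```bash
python3 - <<'E'
from h import *
st=read_state()
def P(*p): 
    z=p[2];return onz("wrist",p[:2],z,st).round(1)
a,b=P(316.5,136,172),P(317,332,172);print("bar",a,b,(a+b)/2,np.linalg.norm(a-b))
a,b=P(232,285,101),P(403,285,101);print("rearwall",a,b)
print("frontwall",P(226,144,101),"lip corner",P(413,146,101))
a,b=P(313,110,75),P(335,110,75);print("leg end",a,b,(a+b)/2)
print("ledge front",P(205,250,75),P(435,252,75),"rear",P(205,281,75),P(442,284,75))
E
```

```text
bar [499.3 268.  172. ] [513.9 407.3 172. ] [506.6  337.65 172.  ] 140.06302152959574
rearwall [595.1 394.1 101. ] [437.4 408.3 101. ]
frontwall [579.  266.1 101. ] lip corner [423.1 284.  101. ]
leg end [503.9 245.9  75. ] [484.6 247.9  75. ] [494.25 246.9   75.  ]
ledge front [625.1 365.6  75. ] [400.  388.8  75. ] rear [632.3 398.6  75. ] [392.4 423.9  75. ]
```

```bash
python3 - <<'E'
from h import *
plan((440,40,290),174)
E
```

```text
t=35.75 pos [501.9 338.3 284. ] jaw 174.0 j6 -0.99 F [-0.4  0.5  0.5] w 34.6
inc [0.3031, 0.0301, -0.0094] turn -0.0 dist 305
```

>>> jog_arm --pt "0.05 0.005 -0.01 0" --pt "0.11 0.011 -0.01 0" --pt "0.17 0.017 -0.01 0" --pt "0.23 0.023 -0.01 0" --pt "0.28 0.028 -0.01 0" --pt "0.303 0.03 -0.01 0" --pt "0.303 0.03 -0.01 0" --pt "0.303 0.03 -0.01 0" --hand 0.3

```text
clock: 36.75
position: [440.1, 40.4, 289.9]
ee_rot: [-0.669, 0.743, -0.01, 0.014]
contact_force: [0.1, -0.2, -1.2]
gripper_width: 55.7
```

```bash
cat >> h.py <<'E'
def chalks(n="wrist",st=None,im=None,z=24):
    st=st or read_state();im=get_image(n) if im is None else im
    hsv=cv2.cvtColor(im,cv2.COLOR_RGB2HSV)
    m=((hsv[...,1]<60)&(hsv[...,2]>110)).astype(np.uint8)
    m=cv2.morphologyEx(m,cv2.MORPH_OPEN,np.ones((3,3),np.uint8))
    out=[]
    cs,_=cv2.findContours(m,cv2.RETR_EXTERNAL,cv2.CHAIN_APPROX_NONE)
    for c in cs:
        if cv2.contourArea(c)<80: continue
        w=np.array([onz(n,p[0]+0.,z,st)[:2] for p in c],np.float32)
        r=cv2.minAreaRect(w);bp=cv2.boxPoints(r);e=max([bp[1]-bp[0],bp[2]-bp[1]],key=np.linalg.norm)
        s=sorted(r[1])
        if s[1]>110 or s[1]<40 or s[0]>60: continue
        cen=c.reshape(-1,2).mean(0)
        print(n,"px",cen.round(),"xy",np.round(r[0],1),"size",np.round(s,1),"axis %.1f"%(np.degrees(np.arctan2(e[1],e[0]))%180))
E
python3 - <<'E'
from h import *
plan((440,40,290),174)
st=snap("wrist","p1.png");np.save('p1.npy',np.r_[st['position'],st['ee_rot']])
chalks("wrist",st,cv2.imread("pics/raw_p1.png")[:,:,::-1].copy())
snap("top","p1t.png");chalks("top",st,cv2.imread("pics/raw_p1t.png")[:,:,::-1].copy())
E
```

```text
t=36.75 pos [440.1  40.4 289.9] jaw 174.0 j6 -0.58 F [ 0.1 -0.2 -1.2] w 55.7
inc [0.0004, 0.0, -0.0001] turn -0.0 dist 0
wrist px [490. 468.] xy [187.9 538.7] size [ 30.9 103.8] axis 130.0
wrist px [327. 256.] xy [446.3 105.8] size [24.3 74.6] axis 81.1
wrist px [184. 192.] xy [599.9  14.4] size [26.2 77.2] axis 4.3
wrist px [172. 143.] xy [605.1 -42.3] size [25.4 77.4] axis 4.4
wrist px [328. 141.] xy [432.2 -20.6] size [24.3 70.5] axis 78.5
wrist px [311.  19.] xy [ 436.8 -153.3] size [24.8 49. ] axis 77.7
top px [235. 476.] xy [-99.7 113.8] size [19.9 82.8] axis 93.6
top px [350. 284.] xy [ 431.4 -169.3] size [22.4 67.3] axis 79.5
top px [298. 281.] xy [428.8 -19.8] size [27.2 71.3] axis 79.6
top px [309. 222.] xy [604.  -40.5] size [23.6 69.5] axis 3.8
top px [290. 223.] xy [598.9  15.1] size [23.6 72.6] axis 4.2
top px [149. 129.] xy [860.9 463.6] size [38.6 93.6] axis 107.2Traceback (most recent call last):
  File "<stdin>", line 5, in <module>
  File "h.py", line 55, in chalks
    w=np.array([onz(n,p[0]+0.,z,st)[:2] for p in c],np.float32)
                ~~~^^^^^^^^^^^^^^^^
  File "h.py", line 20, in onz
    p,d=ray(n,uv,st);return p+d*(z-p[2])/d[2]
        ~~~^^^^^^^^^
  File "h.py", line 12, in ray
    c,Rm,p=cam(n,st)
           ~~~^^^^^^
  File "h.py", line 5, in cam
    c=calibration(n)
ValueError: time passes only in moves, steps and waits
```

View pics/p1.png

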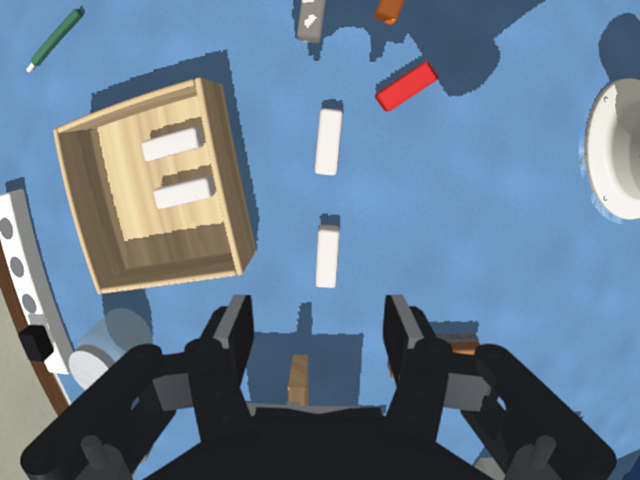

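View pics/p1t.png

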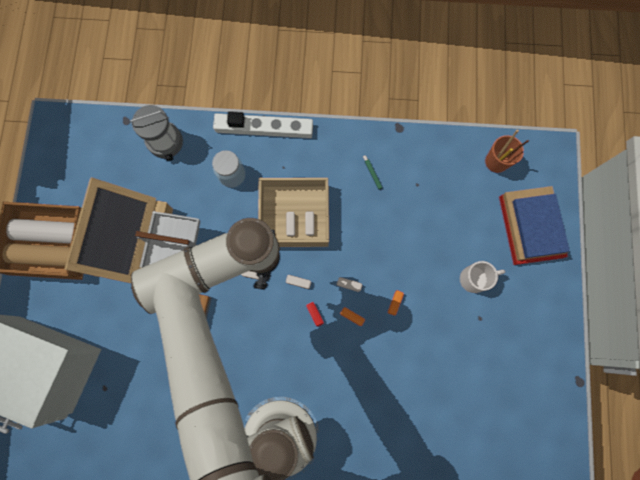

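```bash
python3 - <<'E'
import pickle
from bench import *
pickle.dump({n:calibration(n) for n in("top","scene","wrist")},open("cal.pkl","wb"))
s=open("h.py").read().replace("c=calibration(n)","c=CAL[n]").replace("def cam(","import pickle\nCAL=pickle.load(open('cal.pkl','rb'))\ndef cam(",1)
open("h.py","w").write(s)
E
python3 - <<'E'
from h import *
plan((446.3,105.8,60),171);plan((446.3,105.8,21),171)
E
```

```text
t=36.85 pos [440.3  40.9 290.1] jaw 174.1 j6 -0.58 F [ 0.2 -0.4  1.1] w 55.8
inc [-0.0635, 0.0086, 0.2304] turn 3.1 dist 239
t=36.85 pos [440.3  40.9 290.1] jaw 174.1 j6 -0.58 F [ 0.2 -0.4  1.1] w 55.8
inc [-0.0632, 0.01, 0.2693] turn 3.1 dist 277
```

>>> jog_arm --pt "-0.03 0 0.04 2" --pt "-0.06 0.005 0.09 3" --pt "-0.064 0.008 0.14 3" --pt "-0.064 0.008 0.19 3" --pt "-0.064 0.009 0.225 3" --pt "-0.063 0.01 0.25 3" --pt "-0.063 0.01 0.262 3" --pt "-0.063 0.01 0.269 3" --pt "-0.063 0.01 0.269 3" --hand 0.3

```text
clock: 37.98
position: [446.6, 106.0, 21.5]
ee_rot: [-0.65, 0.76, -0.01, 0.015]
contact_force: [-0.1, 0.1, -0.3]
gripper_width: 55.7
```

```bash
python3 - <<'E'
from h import *
plan((446.3,105.8,21),171);snap("wrist","p2.png")
E
```

```text
t=37.98 pos [446.6 106.   21.5] jaw 171.1 j6 -0.79 F [-0.1  0.1 -0.3] w 55.7
inc [0.0002, 0.0003, 0.0005] turn 0.1 dist 1
```

View pics/p2.png

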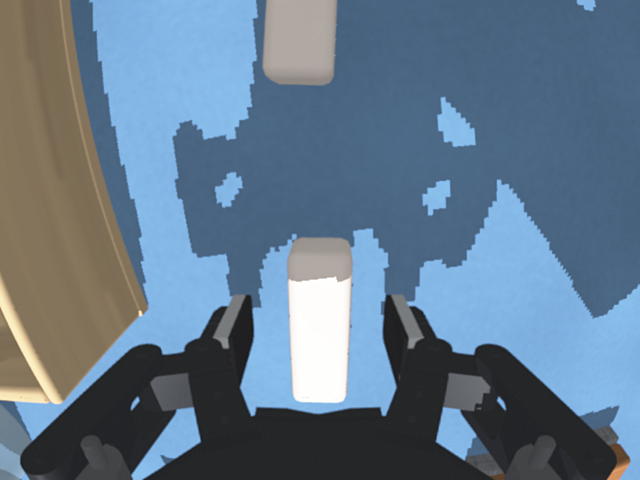

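Chalk centred between the pads (image 290–350 between pads at 250/385). Close and lift.

>>> jog_arm --pt "0 0 0 0" --pt "0 0 0 0" --pt "0 0 0 0" --pt "0 0 0 0" --pt "0 0 0 0" --pt "0 0 -0.03 0" --pt "0 0 -0.08 0" --pt "0 0 -0.13 0" --pt "0 0 -0.14 0" --pt "0 0 -0.14 0" --hand -1

```text
clock: 39.28
position: [441.5, 105.4, 162.2]
ee_rot: [-0.65, 0.76, -0.01, 0.016]
contact_force: [-0.1, -0.4, -1.2]
gripper_width: 22.7
```

```bash
python3 - <<'E'
from h import *
plan((685,48,160),174);plan((685,48,60),174)
E
```

```text
t=39.27 pos [441.5 105.4 162.2] jaw 171.0 j6 -0.78 F [-0.1 -0.4 -1.2] w 22.7
inc [0.0189, -0.2492, 0.011] turn -3.0 dist 250
t=39.27 pos [441.5 105.4 162.2] jaw 171.0 j6 -0.78 F [-0.1 -0.4 -1.2] w 22.7
inc [0.0201, -0.2456, 0.1109] turn -3.0 dist 270
```

>>> jog_arm --pt "0 -0.03 0 -3" --pt "0.004 -0.08 0 -3" --pt "0.01 -0.14 0 -3" --pt "0.016 -0.2 0 -3" --pt "0.019 -0.235 0.01 -3" --pt "0.019 -0.233 0.04 -3" --pt "0.02 -0.232 0.075 -3" --pt "0.02 -0.231 0.1 -3" --pt "0.02 -0.231 0.113 -3" --pt "0.02 -0.231 0.114 -3"

```text
clock: 40.52
position: [669.7, 50.0, 54.2]
ee_rot: [-0.669, 0.743, -0.01, 0.014]
contact_force: [0.1, -0.6, -0.9]
gripper_width: 22.3
```

>>> jog_arm --pt "0 0 0 0" --pt "0 0 0 0" --pt "0 0 0 0" --pt "0 0 0 0" --pt "0 0 -0.03 0" --pt "0 0 -0.08 0" --pt "0 0 -0.13 0" --pt "0 0 -0.18 0" --pt "0 0 -0.2 0" --hand -0.1

```text
clock: 41.65
position: [664.1, 49.2, 258.9]
ee_rot: [-0.669, 0.743, -0.011, 0.017]
contact_force: [0.8, 0.4, -0.3]
gripper_width: 38.2
```

```bash
python3 - <<'E'
from h import *
plan((432,-20.3,270),169)
snap("wrist","q1.png");snap("top","q1t.png")
for n in("wrist","top"): chalks(n,im=cv2.imread(f"pics/raw_q1{'t' if n=='top' else ''}.png")[:,:,::-1].copy())
E
```

```text
t=41.65 pos [664.1  49.2 258.9] jaw 174.1 j6 -0.43 F [ 0.8  0.4 -0.3] w 38.2
inc [0.093, 0.223, -0.0209] turn 5.1 dist 243
wrist px [275. 390.] xy [750.6 273. ] size [44.4 68.1] axis 84.6
wrist px [296. 335.] xy [713.6 195.5] size [ 8.8 40.8] axis 77.7
wrist px [319. 208.] xy [672.6  52.5] size [25.2 72.3] axis 84.3
wrist px [389. 164.] xy [600.6  14.6] size [26.3 71.1] axis 4.4
wrist px [534. 124.] xy [438.5 -20.9] size [33.2 70. ] axis 78.2
wrist px [378. 107.] xy [605.8 -41.9] size [25. 71.] axis 4.1
top px [301. 448.] xy [-22.6 -60.3] size [23.5 88.1] axis 18.8
top px [350. 284.] xy [ 430.3 -168.7] size [20.7 66.8] axis 80.6
top px [298. 281.] xy [428.8 -19.7] size [27.2 71.3] axis 79.6
top px [309. 222.] xy [604.  -40.5] size [23.6 69.5] axis 3.8
top px [290. 223.] xy [598.9  15.1] size [23.6 72.6] axis 4.2
top px [280. 199.] xy [670.1  50.6] size [26.1 66.6] axis 84.6
top px [225. 171.] xy [744.2 216.7] size [32.4 64.5] axis 109.4
top px [149. 129.] xy [860.2 464. ] size [37.4 93. ] axis 105.8
top px [296. 125.] xy [904.8  23.4] size [ 54.1 106.4] axis 90.2
top px [147. 117.] xy [903.9 482.3] size [52.6 83.1] axis 93.6
```

View pics/q1.png

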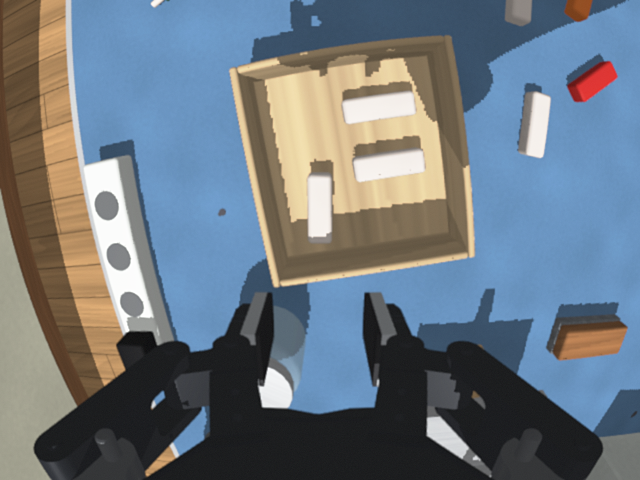

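View pics/q1t.png

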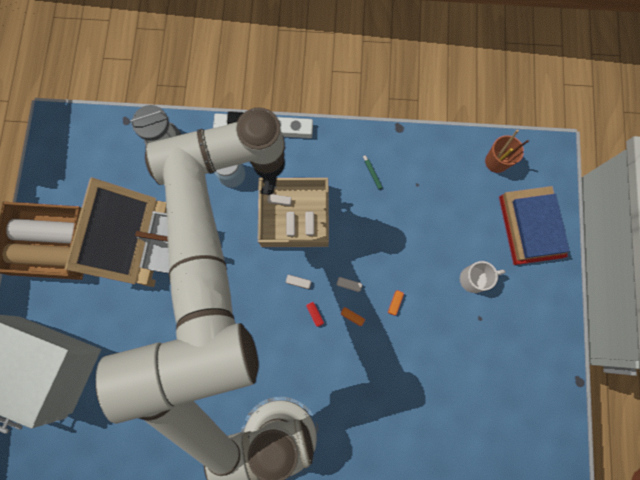

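>>> jog_arm --pt "0.015 0.04 0 0" --pt "0.035 0.09 0 2" --pt "0.06 0.145 0 4" --pt "0.082 0.195 0.02 5" --pt "0.093 0.22 0.06 5" --pt "0.093 0.223 0.1 5" --pt "0.093 0.223 0.13 5" --pt "0.093 0.223 0.13 5" --pt "0.093 0.223 0.13 5" --hand 0.3

```text
clock: 42.88
position: [438.7, -19.3, 118.8]
ee_rot: [-0.637, 0.771, -0.011, 0.018]
contact_force: [-0.1, 0.7, -0.2]
gripper_width: 55.6
```

```bash
python3 - <<'E'
from h import *
snap("wrist","q2.png");chalks("wrist",im=cv2.imread("pics/raw_q2.png")[:,:,::-1].copy())
plan((432,-20.4,21),169)
E
```

```text
wrist px [407. 321.] xy [391.2  42.8] size [10.6 43.7] axis 99.8
wrist px [229. 320.] xy [515.5  20.7] size [11.  47.3] axis 58.2
wrist px [ 91. 260.] xy [616.8 -41.1] size [27.  63.2] axis 4.2
wrist px [334. 240.] xy [432.2 -22.3] size [23.7 72.4] axis 78.9
wrist px [285.  34.] xy [ 436.9 -153. ] size [25.6 45.4] axis 76.9
t=42.92 pos [439.  -19.1 119.2] jaw 169.1 j6 -0.53 F [0.9 0.  0.2] w 55.6
inc [0.004, 0.0106, 0.0978] turn 0.1 dist 98
```

>>> jog_arm --pt "0.005 0.009 0.02 0" --pt "0.005 0.01 0.05 0" --pt "0.005 0.01 0.075 0" --pt "0.005 0.0105 0.09 0" --pt "0.005 0.0105 0.098 0" --pt "0.005 0.0105 0.098 0"

```text
clock: 43.68
position: [432.4, -21.2, 21.1]
ee_rot: [-0.637, 0.771, -0.011, 0.019]
contact_force: [0.8, 0.1, -0.7]
gripper_width: 55.1
```

>>> jog_arm --pt "0 0 0 0" --pt "0 0 0 0" --pt "0 0 0 0" --pt "0 0 0 0" --pt "0 0 0 0" --pt "0 0 -0.03 0" --pt "0 0 -0.08 0" --pt "0 0 -0.13 0" --pt "0 0 -0.14 0" --pt "0 0 -0.14 0" --hand -1

```text
clock: 44.92
position: [426.1, -22.2, 161.3]
ee_rot: [-0.636, 0.771, -0.011, 0.02]
contact_force: [0.2, -0.3, -0.7]
gripper_width: 22.7
```

```bash
python3 - <<'E'
from h import *
plan((674,-36,160),174);plan((674,-36,55),174)
E
```

```text
t=44.92 pos [426.1 -22.2 161.3] jaw 169.0 j6 -0.54 F [ 0.2 -0.3 -0.7] w 22.7
inc [-0.0333, -0.2457, 0.0122] turn -5.0 dist 248
t=44.92 pos [426.1 -22.2 161.3] jaw 169.0 j6 -0.54 F [ 0.2 -0.3 -0.7] w 22.7
inc [-0.0317, -0.2413, 0.1171] turn -5.0 dist 270
```

>>> jog_arm --pt "-0.004 -0.03 0 -3" --pt "-0.01 -0.08 0 -5" --pt "-0.018 -0.14 0 -5" --pt "-0.026 -0.2 0 -5" --pt "-0.033 -0.245 0.012 -5" --pt "-0.033 -0.244 0.04 -5" --pt "-0.032 -0.243 0.075 -5" --pt "-0.032 -0.242 0.1 -5" --pt "-0.032 -0.241 0.115 -5" --pt "-0.032 -0.241 0.117 -5"

```text
clock: 46.18
position: [672.5, -35.8, 52.6]
ee_rot: [-0.669, 0.743, -0.011, 0.017]
contact_force: [0.0, -0.4, 0.6]
gripper_width: 22.8
```

>>> jog_arm --pt "0 0 0 0" --pt "0 0 0 0" --pt "0 0 0 0" --pt "0 0 0 0" --pt "0 0 -0.03 0" --pt "0 0 -0.08 0" --pt "0 0 -0.13 0" --pt "0 0 -0.18 0" --pt "0 0 -0.2 0" --hand -0.1

```text
clock: 47.3
position: [665.6, -37.2, 257.3]
ee_rot: [-0.669, 0.742, -0.013, 0.02]
contact_force: [0.5, -0.2, -0.0]
gripper_width: 38.5
```

```bash
python3 - <<'E'
from h import *
plan((438,-169,130),169)
snap("wrist","r1.png");snap("top","r1t.png")
for n in("wrist","top"): chalks(n,im=cv2.imread(f"pics/raw_r1{'t' if n=='top' else ''}.png")[:,:,::-1].copy())
E
```

```text
t=47.30 pos [665.6 -37.2 257.3] jaw 174.1 j6 -0.29 F [ 0.5 -0.2 -0. ] w 38.5
inc [0.1561, 0.2184, 0.1154] turn 5.1 dist 292
wrist px [194. 426.] xy [885.9 262.1] size [20.4 63.1] axis 44.2
wrist px [331. 286.] xy [672.6  51.2] size [25.  75.8] axis 84.9
wrist px [396. 247.] xy [600.8  13.5] size [30.5 70.9] axis 4.1
wrist px [389. 194.] xy [606.  -42.4] size [27.7 70.8] axis 4.3
wrist px [320. 206.] xy [675.1 -35.4] size [24.4 72.9] axis 84.5
wrist px [533.  69.] xy [ 440.3 -166.2] size [32.5 72.6] axis 76.4
top px [301. 449.] xy [-24.1 -63. ] size [ 27.5 105. ] axis 18.0
top px [348. 284.] xy [ 431.2 -165.3] size [27. 68.] axis 77.6
top px [309. 222.] xy [604.  -40.5] size [23.6 69.5] axis 3.8
top px [290. 223.] xy [598.9  15.1] size [23.6 72.6] axis 4.2
top px [308. 200.] xy [672.9 -34.5] size [25.9 71.3] axis 84.6
top px [280. 199.] xy [670.2  51.2] size [26.1 67.7] axis 84.6
top px [149. 130.] xy [860.2 464. ] size [37.4 93. ] axis 105.8
top px [147. 116.] xy [903.9 482.3] size [52.6 83.1] axis 93.6
```

View pics/r1.png

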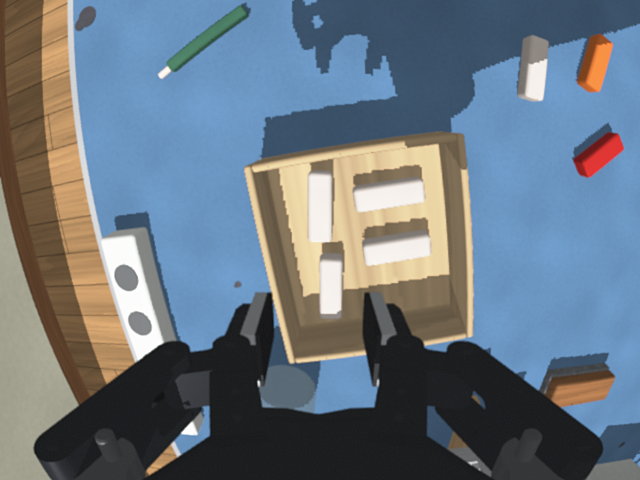

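>>> jog_arm --pt "0.025 0.035 0 0" --pt "0.06 0.085 0 2" --pt "0.1 0.14 0 4" --pt "0.14 0.195 0.01 5" --pt "0.156 0.219 0.04 5" --pt "0.156 0.22 0.08 5" --pt "0.156 0.22 0.105 5" --pt "0.156 0.22 0.115 5" --pt "0.156 0.22 0.115 5" --hand 0.3

```text
clock: 48.52
position: [436.1, -168.6, 128.7]
ee_rot: [-0.636, 0.771, -0.011, 0.02]
contact_force: [1.1, -0.7, 1.3]
gripper_width: 55.5
```

```bash
python3 - <<'E'
from h import *
snap("wrist","r2.png");chalks("wrist",im=cv2.imread("pics/raw_r2.png")[:,:,::-1].copy())
plan((433,-168,21),168)
E
```

```text
wrist px [151. 461.] xy [669.3  46.4] size [22.9 77.3] axis 40.8
wrist px [179. 441.] xy [618.   8.] size [30.  71.5] axis 33.6
wrist px [407. 321.] xy [ 388.1 -100.4] size [11.1 45.7] axis 99.5
wrist px [228. 321.] xy [ 519.  -122.4] size [11.5 47.9] axis 58.5
wrist px [328. 239.] xy [ 434.5 -169.8] size [24.  72.8] axis 76.8
t=48.58 pos [ 436.8 -168.7  129.5] jaw 169.1 j6 -0.16 F [ 0.4 -0.4 -0.2] w 55.7
inc [0.0018, 0.0087, 0.1082] turn 1.1 dist 109
```

View pics/r2.png

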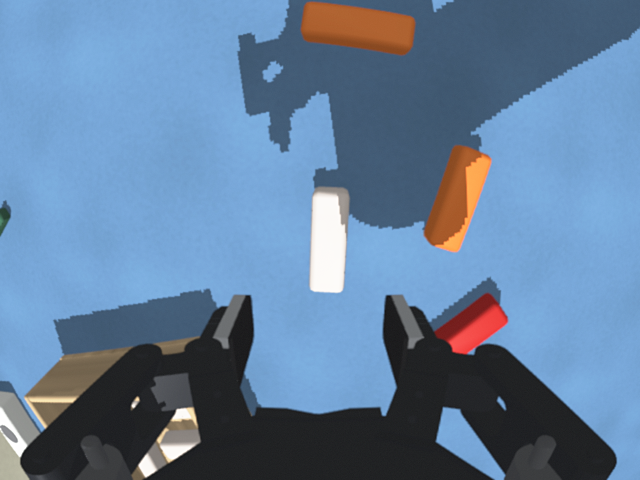

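>>> jog_arm --pt "0.003 0.006 0.02 2" --pt "0.004 0.007 0.05 2" --pt "0.004 0.007 0.08 2" --pt "0.004 0.007 0.1 2" --pt "0.004 0.007 0.108 2" --pt "0.004 0.007 0.108 2" --hand 0.1

```text
clock: 49.32
position: [434.8, -170.5, 21.7]
ee_rot: [-0.623, 0.782, -0.012, 0.021]
contact_force: [0.3, -0.2, -0.2]
gripper_width: 47.2
```

>>> jog_arm --pt "0 0 0 0" --pt "0 0 0 0" --pt "0 0 0 0" --pt "0 0 0 0" --pt "0 0 0 0" --pt "0 0 -0.03 0" --pt "0 0 -0.08 0" --pt "0 0 -0.13 0" --pt "0 0 -0.14 0" --pt "0 0 -0.14 0" --hand -1

```text
clock: 50.58
position: [428.0, -171.4, 162.1]
ee_rot: [-0.623, 0.782, -0.013, 0.022]
contact_force: [-0.5, 0.4, -0.4]
gripper_width: 22.9
```

```bash
python3 - <<'E'
from h import *
plan((637,4,160),174);plan((637,4,82),174)
E
```

```text
t=50.58 pos [ 428.  -171.4  162.1] jaw 167.1 j6 -0.18 F [-0.5  0.4 -0.4] w 22.9
inc [-0.2175, -0.1641, 0.0139] turn -6.9 dist 273
t=50.58 pos [ 428.  -171.4  162.1] jaw 167.1 j6 -0.18 F [-0.5  0.4 -0.4] w 22.9
inc [-0.216, -0.1605, 0.0918] turn -6.9 dist 284
```

```bash
python3 - <<'E'
from h import *
plan((595,61,165),94);plan((595,61,58),94)
E
```

```text
t=50.58 pos [ 428.  -171.4  162.1] jaw 167.1 j6 -0.18 F [-0.5  0.4 -0.4] w 22.9
inc [-0.2638, -0.1107, 0.0073] turn 73.1 dist 286
t=50.58 pos [ 428.  -171.4  162.1] jaw 167.1 j6 -0.18 F [-0.5  0.4 -0.4] w 22.9
inc [-0.2618, -0.1057, 0.1141] turn 73.1 dist 305
```

>>> jog_arm --pt "-0.02 -0.01 0 9" --pt "-0.06 -0.026 0 19" --pt "-0.11 -0.047 0 29" --pt "-0.16 -0.068 0 39" --pt "-0.21 -0.088 0 49" --pt "-0.25 -0.105 0 59" --pt "-0.264 -0.111 0.005 69" --pt "-0.264 -0.111 0.005 73" --pt "-0.264 -0.111 0.005 73"

```text
clock: 51.7
position: [594.2, 61.1, 164.7]
ee_rot: [-0.036, 0.999, 0.002, 0.023]
contact_force: [0.1, -1.1, -1.0]
gripper_width: 22.9
```

```bash
python3 - <<'E'
from h import *
plan((595,61,58),94)
snap("wrist","s1.png")
E
```

```text
t=51.70 pos [594.2  61.1 164.7] jaw 94.2 j6 -1.88 F [ 0.1 -1.1 -1. ] w 22.9
inc [0.0041, -0.0005, 0.1066] turn 0.2 dist 107
```

View pics/s1.png

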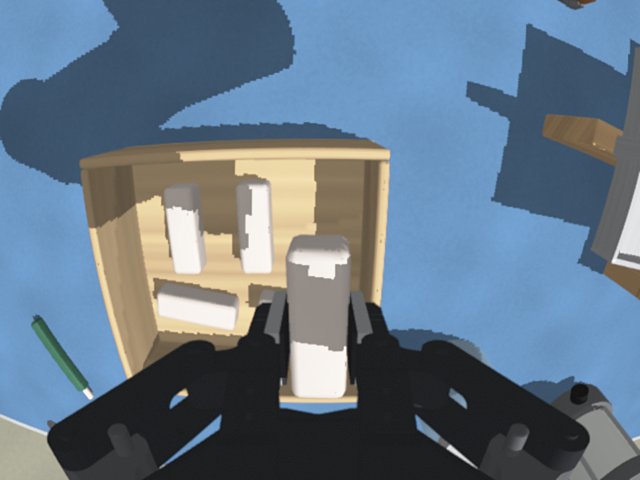

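>>> jog_arm --pt "0.006 0 0.03 0" --pt "0.006 0 0.065 0" --pt "0.006 0 0.09 0" --pt "0.006 0 0.104 0" --pt "0.006 0 0.107 0" --pt "0.006 0 0.107 0"

```text
clock: 52.5
position: [593.8, 61.3, 58.7]
ee_rot: [-0.036, 0.999, 0.003, 0.024]
contact_force: [0.7, 0.4, -0.3]
gripper_width: 22.7
```

>>> jog_arm --pt "0 0 0 0" --pt "0 0 0 0" --pt "0 0 0 0" --pt "0 0 0 0" --pt "0 0 -0.03 0" --pt "0 0 -0.08 0" --pt "0 0 -0.13 0" --pt "0 0 -0.18 0" --pt "0 0 -0.22 0" --pt "0 0 -0.22 0" --hand -0.2

```text
clock: 53.75
position: [584.9, 60.1, 282.9]
ee_rot: [-0.037, 0.999, 0.004, 0.028]
contact_force: [0.2, -0.1, -0.2]
gripper_width: 34.5
```

```bash
python3 - <<'E'
from h import *
plan((480,-300,270),94)
snap("wrist","t1.png");snap("top","t1t.png")
E
```

```text
t=53.75 pos [584.9  60.1 282.9] jaw 94.2 j6 -1.89 F [ 0.2 -0.1 -0.2] w 34.5
inc [0.1314, -0.3515, 0.0037] turn 0.2 dist 375
```

View pics/t1.png

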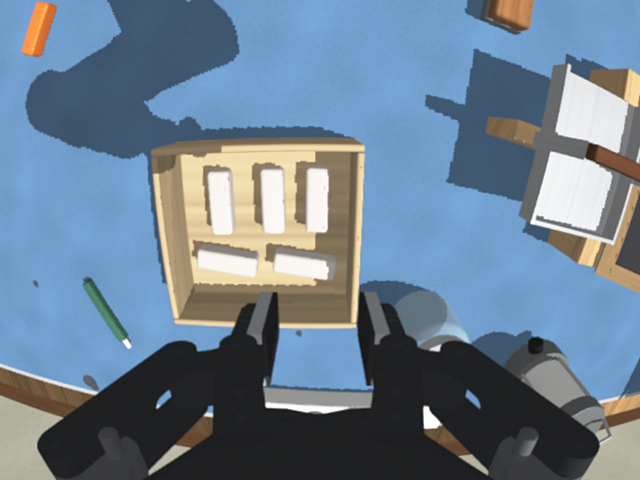

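>>> jog_arm --pt "0.02 -0.05 0 0" --pt "0.04 -0.11 0 0" --pt "0.062 -0.165 0 0" --pt "0.085 -0.225 0 0" --pt "0.107 -0.285 0 0" --pt "0.125 -0.335 0 0" --pt "0.131 -0.35 0 0" --pt "0.131 -0.35 0 0"

```text
clock: 54.85
position: [477.1, -299.3, 269.1]
ee_rot: [-0.035, 0.999, 0.004, 0.022]
contact_force: [0.1, 0.7, 0.4]
gripper_width: 34.0
```

```bash
python3 - <<'E'
from h import *
snap("top","u1t.png");snap("scene","u1s.png");im=cv2.imread("pics/raw_u1t.png")
cv2.imwrite("pics/u2.png",cv2.resize(im[190:300,130:230],None,fx=6,fy=5.4,interpolation=cv2.INTER_CUBIC))
im=cv2.imread("pics/raw_u1s.png")
cv2.imwrite("pics/u3.png",cv2.resize(im[110:210,355:465],None,fx=6,fy=6,interpolation=cv2.INTER_CUBIC))
E
```

```text
(no output)
```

View pics/u1t.png

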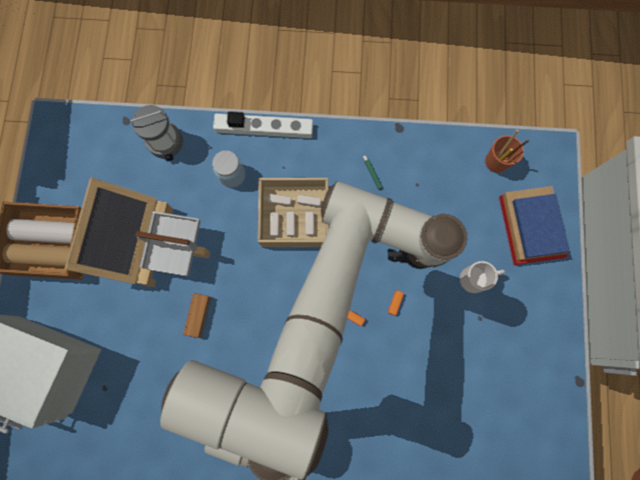

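View pics/u2.png

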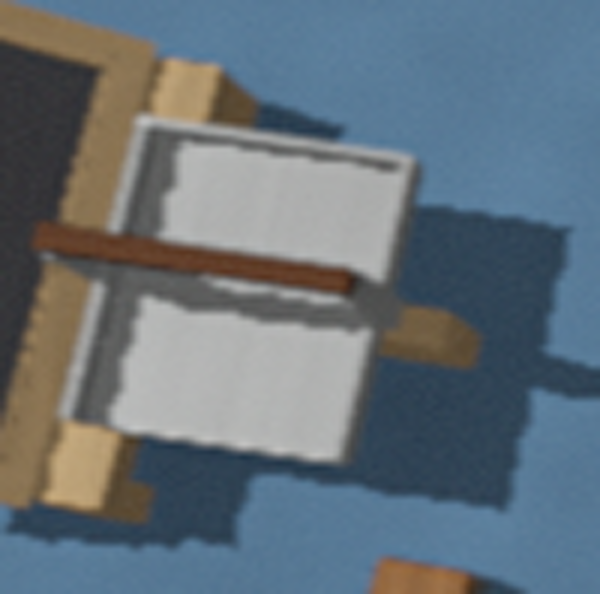

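View pics/u3.png

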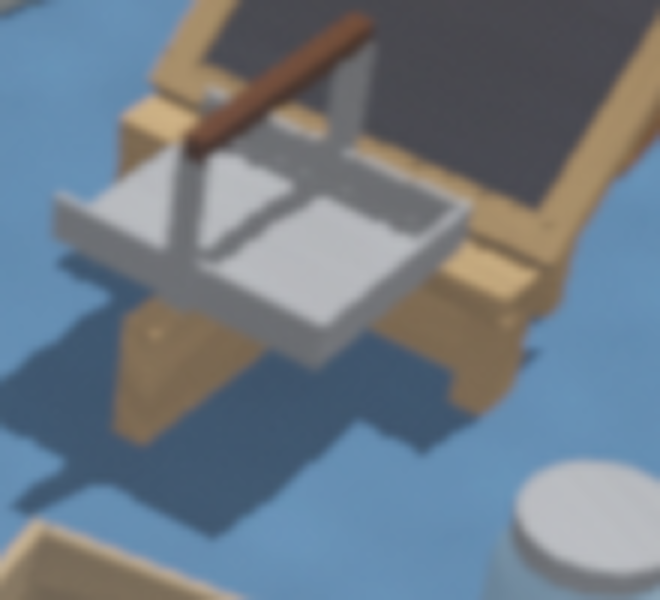

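View pics/u1s.png

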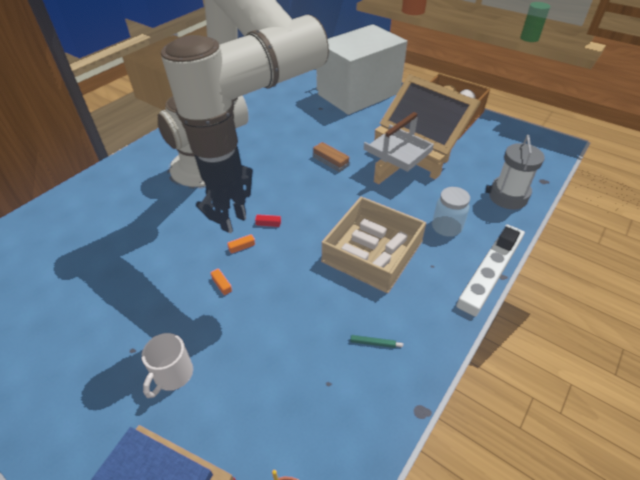

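```bash
python3 - <<'E'
from h import *
f=lambda x,y,z:onz("top",(130+x/6-.4,190+y/5.4-.4),z).round(1)
a,b=f(35,237,172),f(352,280,172);print("bar",a,b,(a+b)/2,np.linalg.norm(a-b))
c=[f(138,116,101),f(416,158,101),f(345,462,90),f(62,418,101)];print(c,np.mean(c,0))
g=lambda x,y,z:onz("scene",(355+x/6-.4,110+y/6-.4),z).round(1)
a,b=g(198,143,172),g(360,20,172);print("scene bar",a,b,(a+b)/2)
plan((480,-300,270))
print(job_done())
E
```

```text
bar [510.9 408.2 172. ] [498.5 266.9 172. ] [504.7  337.55 172.  ] 141.8430470625896
[array([591. , 395.8, 101. ]), array([576.9, 263.9, 101. ]), array([418.9, 281.7,  90. ]), array([431.9, 410.2, 101. ])] [504.675 337.9    98.25 ]
scene bar [507.6 263.9 172. ] [517.9 401.8 172. ] [512.75 332.85 172.  ]
t=54.95 pos [ 478.  -298.   269.8] jaw 94.2 j6 -1.21 F [ 0.7 -0.3  0.1] w 34.0
inc [-0.0019, -0.0022, -0.0001] turn 0.0 dist 3
the job is handed in; nothing more can be done
None
```

The job is done and handed in at about 55 s, with all five chalks in the box and the empty tray parked on the stand.

**What I did**
- I pushed the leg out to its stop; the push met about 13 N there, and the pictures show the leg square to the ledge.
- I carried the tray over the box and tipped it by pressing its closed end on the far box wall. A first try with a full grip on the bar would not turn. I set the tray down and gripped the bar near its top. It then tipped far enough for both of its chalks to slide in.
- I parked the empty tray with its bar along the leg's line, then picked up the three white chalks from the table and put them in the box.

**Last checks**
- **Chalks:** the pictures show five chalks in the box, the tray empty and no white chalk on the table. I saw no fourth stray, and the arm hid part of the table in each last picture.
- **Other things:** the jar, holder, eraser, mug and the orange and red look-alikes look unmoved. The arm stood clear of everything at hand-in.
- **Tray position:** the park point I measured is about (505, 337.5) mm.

| Camera | Tray middle (mm) |
|---|---|
| Top | (504.7, 337.6) |
| Wrist | (506.6, 337.7) |
| Scene | (513, 333) |

The scene camera disagrees by about 9 mm. It also read the leg's end about 4 to 8 mm further along x than the other two cameras did, so I trusted those.

**Less certain**
- I judged level only by eye in the pictures; I did not measure it.
- The largest tool force I read was about 45 N, while tipping.

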